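Zero the moulding comparator on its master, then gauge a sample off the rack

TASK

Slide the aluminium master bar from its cradle in under the comparator's roller until its nib butts against the anvil, line the yellow zero marker up with the red pointer, and lay the master back home on its cradle. Then swing the lower end of the dark brown sample up to level while its nib stays on the rack's rail, lift it off and slide it in under the roller the same way, square and nib against the anvil, and leave it there to be read. Leave the marker as set, and leave everything else alone.

Things in the scene. Friction and masses are not known exactly. Their poses are not given: they have to be found in the camera images.
- master_centre (a point): master: aluminium bar, blue line on top, 130 mm long (x), 30 wide (y), 25 thick (z), about 0.25 kg. Point: its centre, half-way up. +x end rounded. Nib 12 mm thick (x = -25 to -13 mm) sticks 13 mm out of the underside; beyond it a 40 mm tail (x = -65 to -25) to hold. Starts level on its cradle, tail towards the robot
- dark_centre (a point): part: dark brown moulding sample, brass line on top, 27 mm thick, else the master's shape (nib, tail, rounded end), about 0.08 kg. Point: its centre, half-way up; x along it away from the tail, z out of the top. Starts hung on the rack: nib over the rail, tail up and towards the robot, body on a board sloping 35 degrees down away from the robot (+x)
- dark_crook (a point): crook of the dark sample's nib, at (-8, 0, -18.5) mm from its centre in its own axes; while it hangs this point lies on the rail's axis, and the sample can be swung up about it until level
- pale_centre (a point): pale wood sample of the same shape on the rack, leave it. Point: its centre
- white_centre (a point): white sample of the same shape on the rack, leave it. Point: its centre
- rail_mid (a point): middle of the rack's rail: fixed round steel rod, 10 mm in diameter, 250 mm long along y, 100 mm above the bench, on posts at its ends; x points down-slope, level. Three samples hang on it, 80 mm apart, in any order
- cradle_edge (a point): master's cradle: fixed wooden block 80 mm long (x), 34 wide (y), top 40 mm above the bench. Point: middle of the top's near edge, x along the block away from the robot. With the master home its centre is at (13, 0, 12.5) mm from here, nib just in front of the edge
- anvil_edge (a point): comparator's anvil: fixed steel block 90 mm long (x), 50 wide (y), top 45 mm above the bench. Point: middle of the top's near edge; x points in under the head, away from the robot, z up. A bar is slid in along x, under the roller, till its nib butts on this edge: its centre is then at (13, 0, half its thickness) mm. A base plate, top 15 mm above the bench, reaches out to x = -50 mm
- head_front (a point): middle of the lower front edge of the comparator's fixed green head, which hangs over the anvil: 60 mm wide, from 95 to 150 mm above the bench, from 5 mm in front of the anvil's edge back to the column. An upright gripper holding a tail there would strike it: lean the tool back towards the robot by about 25 degrees
- roller_axis (a point): axis of the sprung brass roller, 28 mm in diameter, 20 wide, 40 mm behind the anvil's edge (x). At rest its underside is 20 mm above the anvil; a bar's rounded end slid along the anvil pushes it up. It presses down with about 5 to 7 N
- plunger (a joint): lift of the roller, m: 0 at rest, about 0.005 on the master and 0.007 on the dark sample
- pointer_tip (a point): top of the small red pointer blade (16 x 3 mm, 7 high) on the scale on top of the head. It follows the roller, moving along the scale's +y by 6 times the lift. Axes as the anvil's. The black scale bed is 165 mm wide (y), 75 deep, top 162 mm above the bench
- pointer (a joint): position of the red pointer along the scale, m, growing to the comparator's +y: 6 times the roller's lift
- marker_tab (a point): yellow zero marker: upright tab 22 mm (x) by 14 mm (y), 34 high, sliding along y on top of the head, stays where left (friction 1.5 N). Point: its middle, 17 mm below its top, about 180 mm above the bench, 42 mm behind the pointer in x. In line with the pointer when their y are equal in the anvil's axes. Best taken from above by its two y faces
- marker (a joint): position of the yellow marker along the scale, m, same direction and zero as joint pointer: in line when the two are equal. Runs from -0.03 to 0.12
- glue: white glue bottle, 54 mm across, 150 tall, behind the cradle; origin under its foot. Leave it
- tin: blue tin, 72 mm across, 45 tall, behind the rack (+x); origin under its foot. Leave it
- hammer: hammer lying to the right, leave it
- driver: screwdriver lying to the left, leave it
Things that resemble listed ones, but are neither listed nor needed, are in the scene too. What is shaped like the part that bears dark_centre but turquoise is not meant.

How it is judged:
By the outcome, as a careful person would: the job done as asked, in the order asked, and still so for the second after the job is handed in, with the robot touching nothing.
It also fails if it takes over 72 s, if anything falls off the work surface, if the arm or the gripper's body presses on something with over 40 N, if the wrist force passes 120 N, or if a joint passes its speed limit or range.

ROBOT

A 7-joint arm with a two-finger parallel gripper is mounted at the origin on the work surface. World frame = base frame: x ahead of the robot, y to its left, z up, the work surface at z = 0. Lengths are in m, angles in rad, forces in N, time in s.
With the tool pointing down it reaches from about 0.425 to 0.925 m from the base axis. Payload 6.8 kg.
Tool frame: the origin (TCP) lies on the front face of the gripper's body, between the roots of the fingers; the fingertips stand 73 mm ahead of it and the grasp point (between the pads) lies 54 mm ahead of it; z points along the fingers, y is the line along which they close (so a half turn about z gives the same grasp; the last joint's range is limited). The gripper opens to 85 mm and grips with 20 to 120 N. Pads are 22 mm wide; open, the fingers measure 114 mm over their backs; the gripper's body (76 mm by 85 mm) begins 54 mm behind the grasp point. The pads swing forward as they close: fully open they stand 13 mm farther back than shut.
Start: joints at [-1.406, 0.477, 0.022, 1.555, -0.011, 1.109, -0.083], TCP at [0.182, 0.65, 0.304] pointing down, gripper open.
Joint ranges: [-2.96, 2.96], [-0.34, 2.1], [-1.41, 1.46], [0.24, 2.44], [-1.37, 4.51], [0.17, 1.92], [-2.96, 2.96]. Speed limits (rad/s): [2.39, 2.39, 3.14, 3.14, 3.14, 3.14, 3.14].

INTERFACE

Orientations are given as a unit quaternion [w, x, y, z].
In Python, from station import bot, optics gives the robot as it stands.
- The arm moves only by the tool drive_tool, never from a script. Its argument "deltas" is a list of rows, each an object with "gripper": the closure in counts, from 0 (fully open) to 255 (shut); "offset": the shift along the tool's x, y, z in units of 1000 mm (1.0 is 1000 mm), a list of three; "angular": the turn, a rotation vector about the tool's x, y, z in units of 45 degrees (1.0 is 45 degrees), a list of three. In form: [{"gripper": gripper, "offset": [dx, dy, dz], "angular": [rx, ry, rz]}, ...]. A call has 1 to 5 rows; each row is the pose to reach, as a shift and turn from the pose commanded when the call began, along the tool's axes at that moment; what a row does not reach only later rows make up. A row lasts 1/10 s, in which the tool goes at most 50 mm and 8.59 degrees, less where a joint would pass 70% of its speed; a pose out of reach is approached as far as the arm can. A call with a number of a shift or a turn outside -1 to 1 is refused whole. A call with a gripper value outside its range is refused whole. The fingers move at their own pace and stop on an object; "grip_force" is the grip in N (left out, the last holds). Time passes only in rows, so rows that repeat a pose let the fingers close. It gives the time, the measured TCP pose, the force, the opening and the grip force at its end, in the units of the state.
- bot.get_obs(): the state, without advancing time (a new reading comes with each control period).
- optics.read_camera(name): name is "scene" or "side" or "wrist"; returns the picture (384x512x3 uint8, blue, green, red); there is no depth.
- optics.camera_model(name): a dict with "fx", "fy", "cx", "cy" (pixels), "cam_to_world" (4x4, takes a point from camera to world coordinates). Camera axes: x right, y up, looking along -z (the intrinsics and any distortion apply to the point x, -y, -z); pixel columns grow to the right and rows downward; lengths in m; the calibration is good to about 2 mm. A picture is of the moment at which its call begins: read the wrist's pose just before it. camera_model takes no time and is no camera call; for the wrist camera it gives the pose at the moment of the call.
- bot.hand_in(): hands the job in; it is judged then, once.
The state is a dict: "t": time; "q": joint angles; "joint_vel": joint speeds; "joint_torque": joint torques, N m; "eef_pos": TCP position; "tool_rot": TCP orientation; "contact_force": force on the tool from outside, world axes, zero at the start; "torque": the same for the moment, N m; "gripper_width": opening from 0.0 (shut) to 1.0 (fully open); "grasp_force": force on a finger pad.
Only numpy, scipy, OpenCV 4.12 (cv2) and the standard library are available. Lean on these libraries where they do the work, as an engineer would, in place of code of your own. Each camera call takes 0.05 s, during which the arm holds its last target. There are 200 camera calls.

## Working session

There is one attempt and no reset: what is moved stays moved. The work goes in short steps, Python scripts to look and compute and a tool call to move; the robot and the scene stay as the last step left them, time stands still between calls to the robot, and variables do not carry over. Pictures are saved under pics/ and viewed, at most 10 in all, crops included, and the job is handed in when it is done.

Besides the shell and the picture viewer there is one more tool, called by a JSON object that holds its "api" and its "payload", one argument or row to a line. drive_tool: Moves the arm, as the interface text tells. Its arguments: {"type":"object","properties":{"deltas":{"type":"array"},"grip_force":{"type":"number"}},"required":["deltas"]}

```bash
ls; mkdir -p pics; python3 - <<'E'
from station import bot, optics
import cv2, numpy as np
for n in("scene","side"):
    im=optics.read_camera(n); cv2.imwrite(f"pics/{n}0.png",im)
    m=optics.camera_model(n); print(n,m)
o=bot.get_obs(); print({k:np.round(v,3).tolist() for k,v in o.items()})
E
```

```text
pics
scene {'fx': 442.7085560892709, 'fy': 442.7085560892709, 'cx': 249.57878849770267, 'cy': 182.74962586498614, 'cam_to_world': array([[ 0.42808166, -0.51961179,  0.73942523,  1.33337819],
       [ 0.90352001,  0.22801472, -0.36285104, -0.44024836],
       [ 0.01994185,  0.82341537,  0.56708857,  0.81779055],
       [ 0.        ,  0.        ,  0.        ,  1.        ]])}
side {'fx': 357.080523922738, 'fy': 357.080523922738, 'cx': 257.58951545289426, 'cy': 191.00529492831225, 'cam_to_world': array([[-0.99760688,  0.04279061, -0.05430906,  0.42456767],
       [-0.06908545, -0.64845365,  0.75811283,  0.77836858],
       [-0.0027768 ,  0.76005054,  0.64985803,  0.81114969],
       [ 0.        ,  0.        ,  0.        ,  1.        ]])}
{'t': 0.1, 'q': [-1.406, 0.478, 0.022, 1.556, -0.011, 1.109, -0.083], 'joint_vel': [0.001, -0.001, 0.003, -0.002, -0.001, 0.001, 0.001], 'joint_torque': [0.004, -59.776, 1.613, -28.196, 0.013, 0.005, -0.0], 'eef_pos': [0.182, 0.65, 0.303], 'tool_rot': [-0.0, 0.136, 0.991, -0.001], 'contact_force': [0.71, -0.383, 0.555], 'torque': [0.007, -0.001, -0.035], 'grasp_force': 0.0, 'gripper_width': 1.001}
```

```bash
python3 - <<'E'
import cv2
for n in("scene","side"):
    im=cv2.imread(f"pics/{n}0.png"); cv2.imwrite(f"pics/{n}0b.png",cv2.resize(im,(800,600),interpolation=cv2.INTER_CUBIC))
E
```

```text
(no output)
```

View pics/scene0b.png

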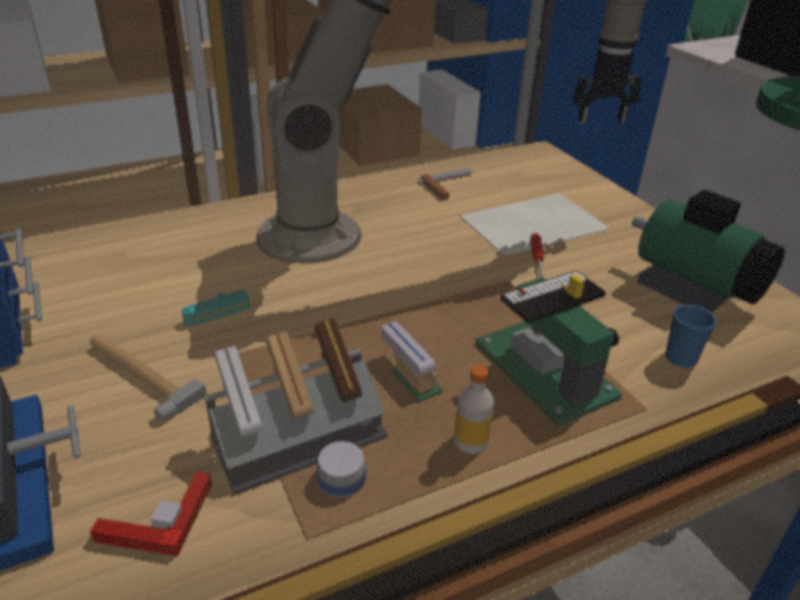

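View pics/side0b.png

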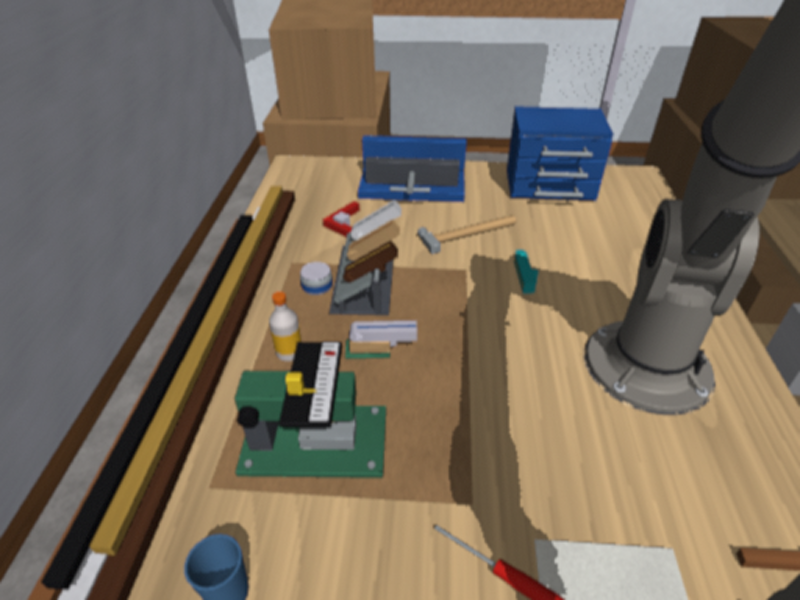

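```bash
python3 - <<'E'
import cv2
def crop(n,x0,y0,w,h,s,out):
    im=cv2.imread(f"pics/{n}0.png")[y0:y0+h,x0:x0+w]
    im=cv2.resize(im,None,fx=s,fy=s,interpolation=cv2.INTER_CUBIC)
    for x in range((x0+19)//20*20,x0+w,20):
        cv2.line(im,(int((x-x0+.5)*s),0),(int((x-x0+.5)*s),4),(0,0,255),1); cv2.putText(im,str(x),(int((x-x0)*s)-8,14),0,.35,(255,255,255),1)
    for y in range((y0+19)//20*20,y0+h,20):
        cv2.line(im,(0,int((y-y0+.5)*s)),(4,int((y-y0+.5)*s)),(0,0,255),1); cv2.putText(im,str(y),(6,int((y-y0+.5)*s)+4),0,.35,(255,255,255),1)
    cv2.imwrite(out,im)
crop("scene",130,145,266,160,3,"pics/c1.png")
crop("side",145,125,130,185,3.2,"pics/c2.png")
E
```

```text
(no output)
```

View pics/c1.png

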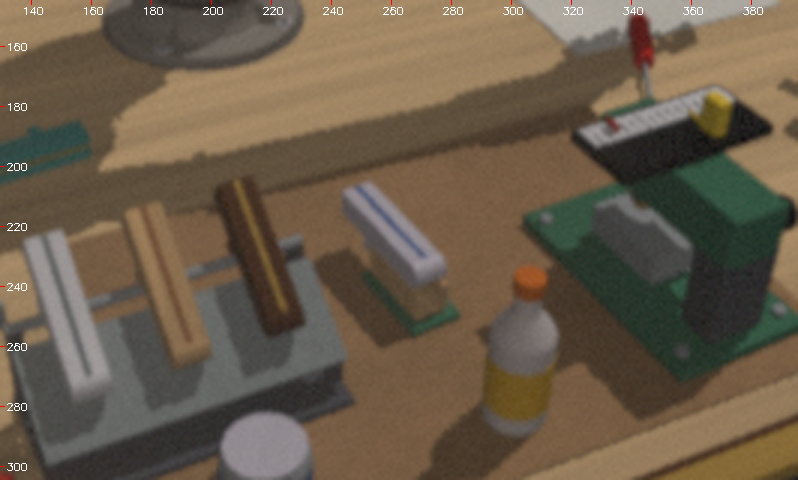

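View pics/c2.png

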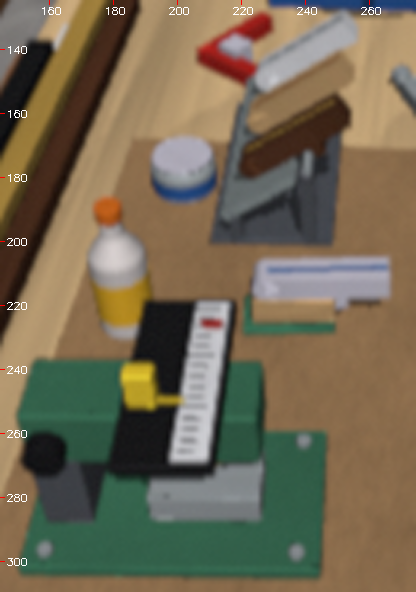

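```bash
cat > h.py <<'E'
from station import bot, optics
import cv2, numpy as np
from scipy.spatial.transform import Rotation as R
def onplane(m,u,v,z):
    T=m["cam_to_world"]; d=T[:3,:3]@np.array([(u-m["cx"])/m["fx"],-(v-m["cy"])/m["fy"],-1])
    o=T[:3,3]; return o+d*(z-o[2])/d[2]
def px(m,p):
    T=m["cam_to_world"]; c=T[:3,:3].T@(np.asarray(p)-T[:3,3])
    return np.array([m["cx"]+m["fx"]*c[0]/-c[2], m["cy"]-m["fy"]*c[1]/-c[2]])
def tool():
    o=bot.get_obs(); q=o["tool_rot"]; return np.array(o["eef_pos"]),R.from_quat([q[1],q[2],q[3],q[0]])
def delta(p,Rm):
    "target TCP pose -> offset (m), angular (45deg units) in tool axes"
    p0,R0=tool(); return np.round(R0.inv().apply(p-p0),4), np.round((R0.inv()*Rm).as_rotvec()/(np.pi/4),4)
E
python3 - <<'E'
from h import *
sc=optics.camera_model("scene"); sd=optics.camera_model("side"); w=optics.camera_model("wrist")
p,Rm=tool(); T=np.eye(4);T[:3,:3]=Rm.as_matrix();T[:3,3]=p
print("wrist in tool\n",np.round(np.linalg.inv(T)@w["cam_to_world"],3),w["fx"],w["cx"],w["cy"])
C1=lambda x,y:(130+x/3-.5,145+y/3-.5); C2=lambda x,y:(145+x/3.2-.5,125+y/3.2-.5)
for n,c,pt,z in [("plate-near-y sc",1,(523,215),.015),("plate -y far sc",1,(683,380),.015),("plate near-y sd",2,(327,432),.015),("plate near+y sd",2,(320,577),.015),("plate far+y sd",2,(20,573),.015),
 ("bed L sc",1,(572,133),.162),("bed T",1,(718,85),.162),("bed R",1,(772,127),.162),("bed B",1,(618,178),.162),
 ("bed far-y sd",2,(147,300),.162),("bed near-y",2,(236,300),.162),("bed far+y",2,(110,472),.162),("bed near+y",2,(213,472),.162),
 ("head near+y top sd",2,(263,410),.150),("anvil near+y top sd",2,(262,490),.045),("anvil near-y sc",1,(593,207),.045),("anvil far-y sc",1,(655,265),.045),
 ("mast tail-y sc",1,(343,190),.065),("mast tail+y sc",1,(370,182),.065),("mast end-y",1,(413,268),.065),("mast end+y",1,(443,250),.065),("mast tail sd mid",2,(389,268),.065),("mast end sd",2,(258,268),.065),
 ("pointer sc",1,(612,122),.165),("pointer sd",2,(212,323),.165),("marker top sc",1,(718,95),.197),("marker top sd",2,(139,370),.197),
 ("rail +y end sc",1,(300,240),.100),("rail white",1,(100,300),.100),
 ]:
    print(n,np.round(onplane(sc if c==1 else sd,*(C1 if c==1 else C2)(*pt),z)[:2],3))
# dark top face triangulation
def tri(a,b):
    A=[];B=[]
    for m,(u,v) in((sc,C1(*a)),(sd,C2(*b))):
        o=m["cam_to_world"][:3,3]; d=onplane(m,u,v,0)-o; d/=np.linalg.norm(d); P=np.eye(3)-np.outer(d,d); A.append(P);B.append(P@o)
    x=np.linalg.lstsq(np.vstack(A),np.hstack(B),rcond=None)[0]; return np.round(x,3)
print("dark tail mid",tri((236,184),(343,98)),"dark lower",tri((288,322),(245,160)))
print("pointer",tri((612,122),(212,323)),"mast tail",tri((357,186),(389,267)))
E
```

```text
wrist in tool
 [[ 0.001  0.953  0.304  0.078]
 [ 1.    -0.001 -0.002  0.001]
 [-0.001  0.304 -0.953 -0.07 ]
 [ 0.     0.     0.     1.   ]] 315.3236170585405 257.16996045538383 189.31598322905612
plate-near-y sc [0.504 0.144]
plate -y far sc [0.746 0.153]
plate near-y sd [0.501 0.146]
plate near+y sd [0.494 0.288]
plate far+y sd [0.729 0.301]
bed L sc [0.576 0.134]
bed T [0.566 0.298]
bed R [0.639 0.299]
bed B [0.646 0.134]
bed far-y sd [0.644 0.14 ]
bed near-y [0.572 0.135]
bed far+y [0.634 0.308]
bed near+y [0.562 0.303]
head near+y top sd [0.537 0.236]
anvil near+y top sd [0.545 0.232]
anvil near-y sc [0.551 0.189]
anvil far-y sc [0.643 0.193]
mast tail-y sc [ 0.456 -0.026]
mast tail+y sc [0.455 0.002]
mast end-y [ 0.579 -0.016]
mast end+y [0.569 0.019]
mast tail sd mid [ 0.456 -0.013]
mast end sd [ 0.58  -0.005]
pointer sc [0.58  0.172]
pointer sd [0.586 0.165]
marker top sc [0.62  0.249]
marker top sd [0.623 0.244]
rail +y end sc [ 0.544 -0.106]
rail white [ 0.548 -0.279]
dark tail mid [ 0.513 -0.153  0.157] dark lower [ 0.613 -0.147  0.082]
pointer [0.585 0.168 0.169] mast tail [ 0.456 -0.012  0.066]
```

```bash
cat >> h.py <<'E'
def rot(yaw,lean):
    "tool down, y to the left, body leaned back to the robot by lean (deg)"
    s,c=np.sin(np.radians(lean)),np.cos(np.radians(lean))
    return R.from_euler("z",yaw,degrees=True)*R.from_matrix(np.array([[-c,0,-s],[0,1,0],[s,0,-c]]).T)
def go(grasp,yaw,lean):
    "delta to bring the grasp point there"
    Rm=rot(yaw,lean); return delta(np.asarray(grasp)-.054*Rm.as_matrix()[:,2],Rm)
def shot(n,out=None):
    m=optics.camera_model(n); im=optics.read_camera(n)
    if out: cv2.imwrite(out,im)
    return m,im
def st():
    o=bot.get_obs(); print({k:np.round(o[k],3).tolist() for k in("t","eef_pos","contact_force","torque","gripper_width","grasp_force")})
E
python3 - <<'E'
from h import *
Rm=rot(3,25); print(delta(np.array([.42,.10,.27]),Rm))
E
```

```text
(array([-0.3775, -0.4651,  0.0338]), array([-0.0923, -0.5508, -0.4069]))
```

{"api": "drive_tool", "payload": {
  "deltas": [
    {"gripper": 0, "offset": [-0.2, -0.25, 0.017], "angular": [-0.09, -0.55, -0.41]},
    {"gripper": 0, "offset": [-0.2, -0.25, 0.017], "angular": [-0.09, -0.55, -0.41]},
    {"gripper": 0, "offset": [-0.2, -0.25, 0.017], "angular": [-0.09, -0.55, -0.41]},
    {"gripper": 0, "offset": [-0.2, -0.25, 0.017], "angular": [-0.09, -0.55, -0.41]},
    {"gripper": 0, "offset": [-0.2, -0.25, 0.017], "angular": [-0.09, -0.55, -0.41]}
  ],
  "grip_force": 40
}}

```text
t: 0.6
eef_pos: [0.2782, 0.4183, 0.2895]
tool_rot: [0.217, -0.03, 0.976, 0.005]
contact_force: [1.0, 0.6, 0.6]
gripper_width: 1.003
grasp_force: 0.0
```

```bash
python3 - <<'E'
from h import *
st(); print(delta(np.array([.42,.10,.27]),rot(3,25)))
E
```

```text
{'t': 0.6, 'eef_pos': [0.278, 0.418, 0.29], 'contact_force': [0.972, 0.645, 0.64], 'torque': [-0.055, 0.37, -0.016], 'gripper_width': 1.003, 'grasp_force': 0.0}
(array([-0.1023, -0.3261,  0.0704]), array([0.0005, 0.0004, 0.0102]))
```

{"api": "drive_tool", "payload": {
  "deltas": [
    {"gripper": 0, "offset": [-0.075, -0.23, 0.05], "angular": [0, 0, 0]},
    {"gripper": 0, "offset": [-0.075, -0.23, 0.05], "angular": [0, 0, 0]},
    {"gripper": 0, "offset": [-0.075, -0.23, 0.05], "angular": [0, 0, 0]},
    {"gripper": 0, "offset": [-0.075, -0.23, 0.05], "angular": [0, 0, 0]},
    {"gripper": 0, "offset": [-0.075, -0.23, 0.05], "angular": [0, 0, 0]}
  ]
}}

```text
t: 1.1
eef_pos: [0.3812, 0.1931, 0.2769]
tool_rot: [0.216, -0.026, 0.976, 0.006]
contact_force: [0.4, 0.3, 0.7]
gripper_width: 1.003
grasp_force: 0.0
```

{"api": "drive_tool", "payload": {
  "deltas": [
    {"gripper": 0, "offset": [-0.025, -0.09, 0.02], "angular": [0, 0, 0]},
    {"gripper": 0, "offset": [-0.025, -0.09, 0.02], "angular": [0, 0, 0]},
    {"gripper": 0, "offset": [-0.025, -0.09, 0.02], "angular": [0, 0, 0]},
    {"gripper": 0, "offset": [-0.025, -0.09, 0.02], "angular": [0, 0, 0]}
  ]
}}

```text
t: 1.5
eef_pos: [0.4169, 0.1063, 0.2694]
tool_rot: [0.216, -0.025, 0.976, 0.005]
contact_force: [-0.1, 0.1, 0.8]
gripper_width: 1.001
grasp_force: 0.0
```

```bash
python3 - <<'E'
from h import *
st(); m,im=shot("wrist","pics/w1.png"); np.save("w1.npy",m["cam_to_world"])
cv2.imwrite("pics/w1b.png",cv2.resize(im,(800,600),interpolation=cv2.INTER_CUBIC)); print(delta(np.array([.42,.10,.27]),rot(3,25)))
E
```

```text
{'t': 1.5, 'eef_pos': [0.417, 0.106, 0.269], 'contact_force': [-0.147, 0.059, 0.828], 'torque': [0.024, 0.379, 0.072], 'gripper_width': 1.001, 'grasp_force': 0.0}
(array([-0.0027, -0.0076,  0.0008]), array([ 0.0006, -0.0006,  0.002 ]))
```

View pics/w1b.png

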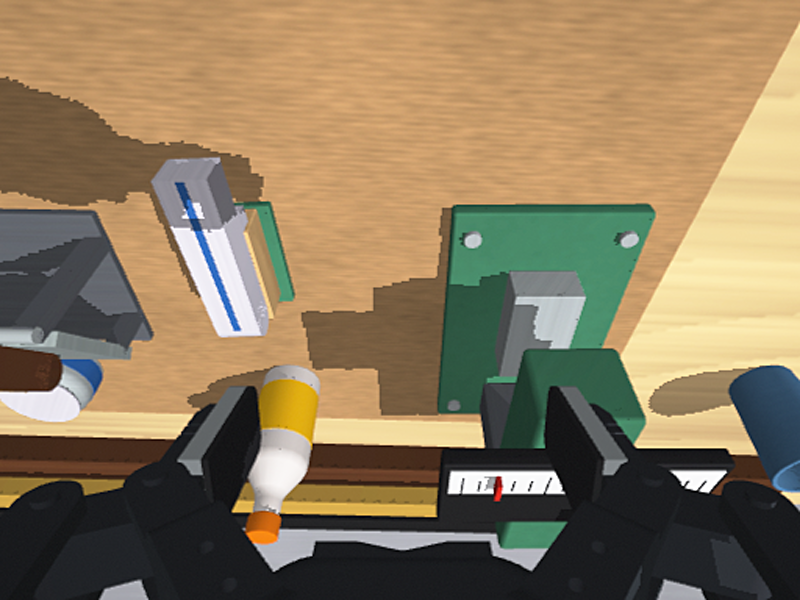

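```bash
python3 - <<'E'
from h import *
m=optics.camera_model("wrist"); m["cam_to_world"]=np.load("w1.npy")
im=cv2.imread("pics/w1.png")
f=lambda x,y,z:np.round(onplane(m,x/1.5625-.2,y/1.5625-.2,z),4)
for n,x,y,z in[("anv -y",511,297,.045),("anv +y",585,296,.045),("bot -y",517,272,.015),("bot +y",577,272,.015),("plate -y",453,205,.015),("plate +y",655,207,.015),("plate far -y",439,414,.015),
 ("line tail",180,182,.065),("line end",238.5,331,.065),("mt -y",152,183,.065),("mt +y",207,181,.065),("pointer",498,478,.169),
 ("bed near -y",438,516,.150),("bed -y n",446,451,.162),("bed +y n",733,451,.162),("head l",527,350,.15),("head r",617,350,.15)]: print(n,f(x,y,z)[:2])
cv2.imwrite("pics/w1c.png",cv2.resize(im[85:245,80:400],(800,400),interpolation=cv2.INTER_CUBIC))
E
```

```text
anv -y [0.5489 0.1919]
anv +y [0.5453 0.2439]
bot -y [0.5505 0.2018]
bot +y [0.5482 0.247 ]
plate -y [0.4945 0.1464]
plate +y [0.489 0.283]
plate far -y [0.7397 0.1623]
line tail [ 0.4567 -0.0091]
line end [0.5724 0.0021]
mt -y [ 0.4581 -0.0243]
mt +y [0.4554 0.0054]
pointer [0.5712 0.1688]
bed near -y [0.665  0.1462]
bed -y n [0.5564 0.1388]
bed +y n [0.5486 0.2934]
head l [0.4862 0.1693]
head r [0.4841 0.2109]
```

View pics/w1c.png

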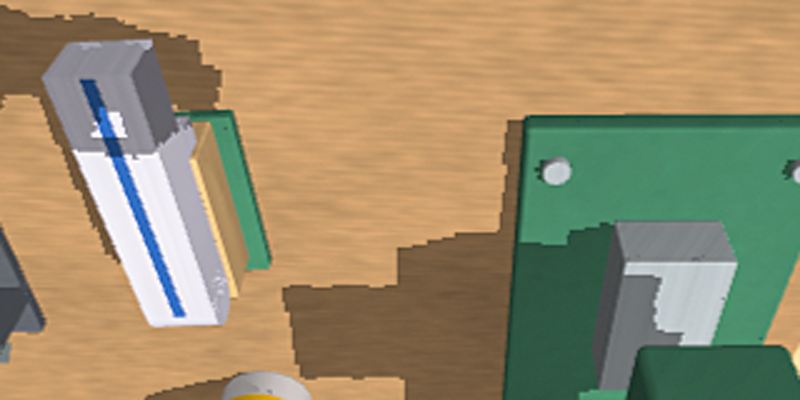

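```bash
python3 - <<'E'
from h import *
g=np.array([.4752,-.009,.050]); z=rot(5.5,25).as_matrix()[:,2]
print(go(g-.08*z,5.5,25),go(g,5.5,25))
E
```

```text
(array([ 0.0456, -0.1218,  0.0871]), array([-0.0229, -0.0006, -0.0483])) (array([ 0.0456, -0.1204,  0.1671]), array([-0.0229, -0.0006, -0.0483]))
```

{"api": "drive_tool", "payload": {
  "deltas": [
    {"gripper": 0, "offset": [0.046, -0.119, 0.087], "angular": [-0.023, 0, -0.048]},
    {"gripper": 0, "offset": [0.046, -0.119, 0.087], "angular": [-0.023, 0, -0.048]},
    {"gripper": 0, "offset": [0.046, -0.119, 0.087], "angular": [-0.023, 0, -0.048]},
    {"gripper": 0, "offset": [0.046, -0.119, 0.087], "angular": [-0.023, 0, -0.048]},
    {"gripper": 0, "offset": [0.046, -0.119, 0.087], "angular": [-0.023, 0, -0.048]}
  ]
}}

```text
t: 2.05
eef_pos: [0.4217, 0.0556, 0.2309]
tool_rot: [0.218, -0.048, 0.975, -0.004]
contact_force: [1.0, 0.0, 0.6]
gripper_width: 1.004
grasp_force: 0.0
```

```bash
python3 - <<'E'
from h import *
g=np.array([.4752,-.009,.050]); print(go(g,5.5,25))
E
```

```text
(array([ 0.0346, -0.0654,  0.1317]), array([-0.0362,  0.0029,  0.011 ]))
```

{"api": "drive_tool", "payload": {
  "deltas": [
    {"gripper": 0, "offset": [0.035, -0.065, 0.05], "angular": [-0.036, 0.0, 0.011]},
    {"gripper": 0, "offset": [0.035, -0.065, 0.05], "angular": [-0.036, 0.0, 0.011]},
    {"gripper": 0, "offset": [0.035, -0.065, 0.05], "angular": [-0.036, 0.0, 0.011]},
    {"gripper": 0, "offset": [0.035, -0.065, 0.05], "angular": [-0.036, 0.0, 0.011]}
  ]
}}

```text
t: 2.45
eef_pos: [0.4288, -0.0082, 0.1816]
tool_rot: [0.213, -0.048, 0.976, 0.007]
contact_force: [0.0, -0.0, 0.1]
gripper_width: 1.003
grasp_force: 0.0
```

```bash
python3 - <<'E'
from h import *
g=np.array([.4752,-.009,.050]); print(go(g,5.5,25),np.round(bot.get_obs()["q"],3),np.round(bot.get_obs()["joint_vel"],2))
E
```

```text
(array([ 0.0132, -0.0048,  0.0849]), array([-0.0068, -0.0091,  0.0044])) [ 0.442  0.201 -0.622  2.434  0.908  0.181  0.656] [ 1.67  0.49 -1.16  0.01  1.37 -0.26 -0.78]
```

```bash
python3 - <<'E'
from h import *
g=np.array([.4745,-.009,.050]); print(go(g,5.5,22)); st()
E
```

```text
(array([ 0.011 , -0.0047,  0.0846]), array([-0.0069,  0.0576,  0.0042]))
{'t': 2.45, 'eef_pos': [0.429, -0.008, 0.182], 'contact_force': [0.011, -0.034, 0.132], 'torque': [-0.098, 0.467, -0.031], 'gripper_width': 1.003, 'grasp_force': 0.0}
```

{"api": "drive_tool", "payload": {
  "deltas": [
    {"gripper": 0, "offset": [0.011, -0.003, 0.03], "angular": [-0.006, 0.0576, 0.004]},
    {"gripper": 0, "offset": [0.011, -0.003, 0.06], "angular": [-0.006, 0.0576, 0.004]},
    {"gripper": 0, "offset": [0.011, -0.003, 0.084], "angular": [-0.006, 0.0576, 0.004]},
    {"gripper": 0, "offset": [0.011, -0.003, 0.084], "angular": [-0.006, 0.0576, 0.004]},
    {"gripper": 0, "offset": [0.011, -0.003, 0.084], "angular": [-0.006, 0.0576, 0.004]}
  ]
}}

```text
t: 2.95
eef_pos: [0.4538, -0.0089, 0.0992]
tool_rot: [0.189, -0.047, 0.981, 0.009]
contact_force: [-0.2, -0.2, 0.1]
gripper_width: 1.001
grasp_force: 0.0
```

```bash
python3 - <<'E'
from h import *
g=np.array([.4745,-.009,.050]); print(go(g,5.5,22)); st(); m,im=shot("wrist","pics/w2.png")
cv2.imwrite("pics/w2b.png",cv2.resize(im,(640,480),interpolation=cv2.INTER_CUBIC))
# expected pixels of master top corners
c=np.array([.521,-.0045,.065]); Rz=R.from_euler("z",5.5,degrees=True)
for v in([-.065,-.015,0],[-.065,.015,0],[.055,-.015,0],[.055,.015,0]): print(np.round(px(m,c+Rz.apply(v))*1.25,0))
E
```

```text
(array([-0.0007, -0.0021, -0.0006]), array([-0.0001, -0.0034,  0.0001]))
{'t': 2.95, 'eef_pos': [0.454, -0.009, 0.099], 'contact_force': [-0.223, -0.249, 0.136], 'torque': [-0.048, 0.434, -0.048], 'gripper_width': 1.001, 'grasp_force': 0.0}
[260. 345.]
[360. 345.]
[284. 489.]
[344. 489.]
```

View pics/w2b.png

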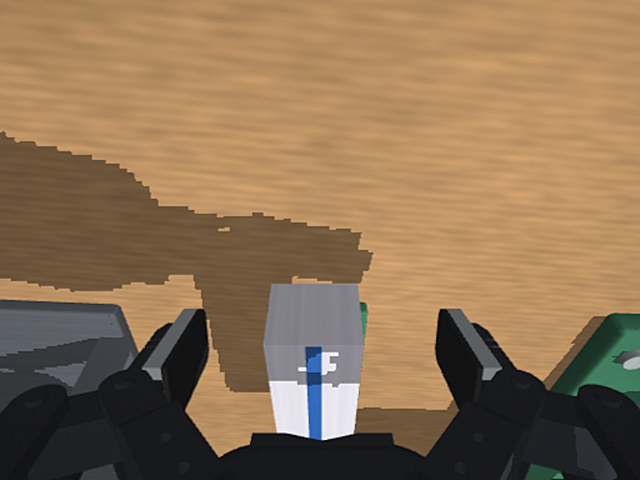

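{"api": "drive_tool", "payload": {
  "deltas": [
    {"gripper": 120, "offset": [0, -0.0015, 0], "angular": [0, 0, 0]},
    {"gripper": 255, "offset": [0, -0.0015, 0], "angular": [0, 0, 0]},
    {"gripper": 255, "offset": [0, -0.0015, 0], "angular": [0, 0, 0]},
    {"gripper": 255, "offset": [0, -0.0015, 0], "angular": [0, 0, 0]},
    {"gripper": 255, "offset": [0, -0.0015, 0], "angular": [0, 0, 0]}
  ],
  "grip_force": 50
}}

```text
t: 3.5
eef_pos: [0.4536, -0.0124, 0.1016]
tool_rot: [0.191, -0.046, 0.981, 0.007]
contact_force: [-4.0, 0.3, 6.9]
gripper_width: 0.345
grasp_force: 53.0
```

```bash
cat >> h.py <<'E'
A=np.array([.547,.217,.045]); AY=3.1
def anv(x,y,z): return A+R.from_euler("z",AY,degrees=True).apply([x,y,z])
E
python3 - <<'E'
from h import *
p,Rm=tool(); np.save("home.npy",np.r_[p,Rm.as_quat()]); print(p,Rm.as_euler("ZYX",degrees=True))
print(delta(p+[0,0,.022],Rm))
g=anv(-.1075,0,.0285); print(go(g,AY,22)); print(go(anv(-.1075,0,.0125),AY,22)); print(go(anv(-.0475,0,.0125),AY,22))
E
```

```text
[ 0.45360022 -0.01237883  0.10160943] [-174.64507714   22.02392137 -179.80913367]
(array([-0.0082, -0.0001, -0.0204]), array([0., 0., 0.]))
(array([ 0.004 ,  0.2246, -0.0261]), array([0.0145, 0.0006, 0.0465]))
(array([ 0.01  ,  0.2247, -0.0112]), array([0.0145, 0.0006, 0.0465]))
(array([-0.0455,  0.2224,  0.0113]), array([0.0145, 0.0006, 0.0465]))
```

{"api": "drive_tool", "payload": {
  "deltas": [
    {"gripper": 255, "offset": [-0.008, 0, -0.02], "angular": [0, 0, 0]},
    {"gripper": 255, "offset": [-0.006, 0.03, -0.024], "angular": [0, 0, 0]},
    {"gripper": 255, "offset": [-0.004, 0.08, -0.025], "angular": [0.007, 0, 0.023]},
    {"gripper": 255, "offset": [0, 0.13, -0.026], "angular": [0.0145, 0, 0.0465]},
    {"gripper": 255, "offset": [0.002, 0.18, -0.026], "angular": [0.0145, 0, 0.0465]}
  ]
}}

```text
t: 4.0
eef_pos: [0.4246, 0.1667, 0.1242]
tool_rot: [0.191, -0.026, 0.981, 0.005]
contact_force: [2.1, 0.8, -1.5]
gripper_width: 0.344
grasp_force: 51.8
```

```bash
python3 - <<'E'
from h import *
st();g=anv(-.1075,0,.0285); print(go(g,AY,22),np.round(bot.get_obs()["joint_vel"],2))
E
```

```text
{'t': 4.0, 'eef_pos': [0.425, 0.167, 0.124], 'contact_force': [2.058, 0.812, -1.549], 'torque': [-0.013, 0.502, 0.06], 'gripper_width': 0.344, 'grasp_force': 51.792}
(array([ 0.0029,  0.0436, -0.0005]), array([-0.001 , -0.0002, -0.0019])) [-0.93  0.3  -0.45 -0.32 -0.42  0.78 -0.64]
```

{"api": "drive_tool", "payload": {
  "deltas": [
    {"gripper": 255, "offset": [0.003, 0.04, 0], "angular": [0, 0, 0]},
    {"gripper": 255, "offset": [0.003, 0.04, 0], "angular": [0, 0, 0]},
    {"gripper": 255, "offset": [0.003, 0.04, 0], "angular": [0, 0, 0]}
  ]
}}

```text
t: 4.3
eef_pos: [0.42, 0.2061, 0.1226]
tool_rot: [0.19, -0.028, 0.981, 0.005]
contact_force: [0.1, -1.2, -2.3]
gripper_width: 0.343
grasp_force: 51.8
```

```bash
python3 - <<'E'
from h import *
st(); print(go(anv(-.1075,0,.0285),AY,22)); print(go(anv(-.1075,0,.0130),AY,22)); print(go(anv(-.075,0,.0130),AY,22)); print(go(anv(-.0475,0,.0130),AY,22))
m,im=shot("wrist","pics/w3.png"); cv2.imwrite("pics/w3b.png",cv2.resize(im[120:],(800,412),interpolation=cv2.INTER_CUBIC))
for v in([0,-.025,0],[0,.025,0],[-.05,-.07,-.03],[-.05,.07,-.03]): print((px(m,anv(*v))-[0,120])*1.5625)
E
```

```text
{'t': 4.3, 'eef_pos': [0.42, 0.206, 0.123], 'contact_force': [0.12, -1.222, -2.343], 'torque': [-0.058, 0.58, 0.017], 'gripper_width': 0.343, 'grasp_force': 51.771}
(array([-0.0001,  0.004 , -0.001 ]), array([ 0.0013, -0.0016,  0.0024]))
(array([0.0057, 0.004 , 0.0133]), array([ 0.0013, -0.0016,  0.0024]))
(array([-0.0245,  0.004 ,  0.0255]), array([ 0.0013, -0.0016,  0.0024]))
(array([-0.05  ,  0.0039,  0.0357]), array([ 0.0013, -0.0016,  0.0024]))
[353.10486135 323.51182012]
[459.35323735 323.51591326]
[251.8885447  204.56382821]
[561.13626497 204.81570396]
```

View pics/w3b.png

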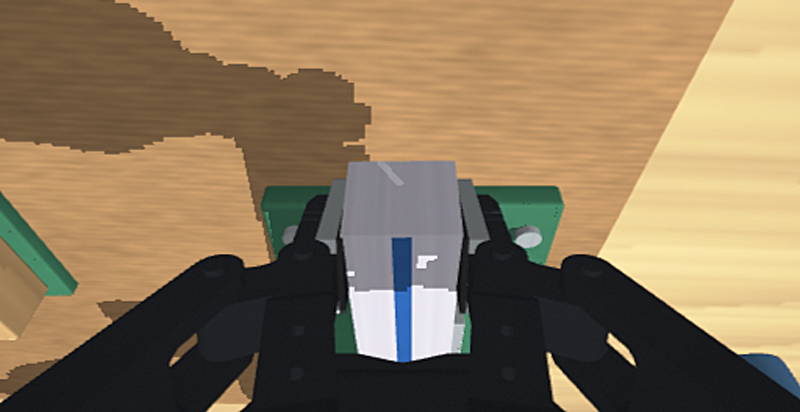

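```bash
python3 - <<'E'
from h import *
m=optics.camera_model("wrist"); w3=m["cam_to_world"].copy()
def f(T,x,y,z,y0=0):
    m["cam_to_world"]=T; w=onplane(m,x/1.5625-.2,y/1.5625-.2+y0,z); return np.round(R.from_euler("z",-AY,degrees=True).apply(w-A)*1000,1)[:2]
T=np.load("w1.npy")
print("w1 anvil",f(T,511,297,.045),f(T,585,296,.045)," plate",f(T,453,205,.0),f(T,655,207,.0)," bolts",f(T,472,240,.019),f(T,628,240,.019))
print("w3 plate",f(w3,263,187,0,120),f(w3,563,186,0,120),"bolt",f(w3,528,237,.019,120),f(w3,290,237,.019,120))
st(); print(go(anv(-.1075,0,.0285),AY,22))
E
```

```text
w1 anvil [  0.6 -25.1] [-0.3 27. ]  plate [-46.8 -65.9] [-44.8  78. ]  bolts [-30.1 -52.9] [-29.8  57. ]
w3 plate [-45.2 -71.1] [-46.   73.4] bolt [-31.7  55.1] [-31.7 -56.7]
{'t': 4.35, 'eef_pos': [0.42, 0.205, 0.122], 'contact_force': [-0.356, 0.09, -2.406], 'torque': [-0.041, 0.633, -0.056], 'gripper_width': 0.344, 'grasp_force': 51.776}
(array([-0.0001,  0.0056, -0.0013]), array([-0.0011, -0.0019,  0.0001]))
```

{"api": "drive_tool", "payload": {
  "deltas": [
    {"gripper": 255, "offset": [0.0, 0.0065, 0], "angular": [0, 0, 0]},
    {"gripper": 255, "offset": [0.003, 0.0065, 0.007], "angular": [0, 0, 0]},
    {"gripper": 255, "offset": [0.0057, 0.0065, 0.0133], "angular": [0, 0, 0]},
    {"gripper": 255, "offset": [-0.01, 0.0065, 0.02], "angular": [0, 0, 0]},
    {"gripper": 255, "offset": [-0.0245, 0.0065, 0.0255], "angular": [0, 0, 0]}
  ]
}}

```text
t: 4.85
eef_pos: [0.4527, 0.2124, 0.1079]
tool_rot: [0.19, -0.026, 0.981, 0.005]
contact_force: [-2.8, -0.1, -5.1]
gripper_width: 0.345
grasp_force: 51.5
```

```bash
sed -i 's/\.547,\.217/.547,.218/' h.py; python3 - <<'E'
from h import *
st();  print(go(anv(-.075,0,.0130),AY,22)); print(go(anv(-.055,0,.0120),AY,22));print(go(anv(-.0475,0,.0120),AY,22))
E
```

```text
{'t': 4.85, 'eef_pos': [0.453, 0.212, 0.108], 'contact_force': [-2.773, -0.113, -5.075], 'torque': [0.14, 2.003, 0.17], 'gripper_width': 0.345, 'grasp_force': 51.535}
(array([ 0.0006,  0.0005, -0.0005]), array([-0.0014, -0.0019, -0.001 ]))
(array([-0.0175,  0.0006,  0.0079]), array([-0.0014, -0.0019, -0.001 ]))
(array([-0.0245,  0.0006,  0.0107]), array([-0.0014, -0.0019, -0.001 ]))
```

{"api": "drive_tool", "payload": {
  "deltas": [
    {"gripper": 255, "offset": [-0.009, 0, 0.004], "angular": [0, 0, 0]},
    {"gripper": 255, "offset": [-0.0175, 0, 0.0075], "angular": [0, 0, 0]},
    {"gripper": 255, "offset": [-0.0215, 0, 0.009], "angular": [0, 0, 0]},
    {"gripper": 255, "offset": [-0.0215, 0, 0.009], "angular": [0, 0, 0]}
  ]
}}

```text
t: 5.25
eef_pos: [0.4759, 0.2138, 0.1076]
tool_rot: [0.19, -0.026, 0.981, 0.005]
contact_force: [-0.1, -0.1, -3.7]
gripper_width: 0.345
grasp_force: 51.2
```

```bash
python3 - <<'E'
from h import *
st();  print(go(anv(-.0475,0,.0120),AY,22)); 
E
```

```text
{'t': 5.25, 'eef_pos': [0.476, 0.214, 0.108], 'contact_force': [-0.054, -0.055, -3.664], 'torque': [-0.231, 0.892, -0.132], 'gripper_width': 0.345, 'grasp_force': 51.205}
(array([-0.003 ,  0.0004,  0.0018]), array([-0.0015, -0.0013, -0.0022]))
```

{"api": "drive_tool", "payload": {
  "deltas": [
    {"gripper": 255, "offset": [-0.002, 0, 0.001], "angular": [0, 0, 0]},
    {"gripper": 255, "offset": [-0.0035, 0, 0.0017], "angular": [0, 0, 0]},
    {"gripper": 255, "offset": [-0.005, 0, 0.0023], "angular": [0, 0, 0]},
    {"gripper": 255, "offset": [-0.005, 0, 0.0023], "angular": [0, 0, 0]}
  ]
}}

```text
t: 5.65
eef_pos: [0.4808, 0.2141, 0.1073]
tool_rot: [0.19, -0.026, 0.981, 0.004]
contact_force: [-4.1, -2.6, -1.3]
gripper_width: 0.347
grasp_force: 51.5
```

{"api": "drive_tool", "payload": {
  "deltas": [
    {"gripper": 255, "offset": [-0.001, 0, 0.0004], "angular": [0, 0, 0]},
    {"gripper": 255, "offset": [-0.002, 0, 0.0008], "angular": [0, 0, 0]},
    {"gripper": 255, "offset": [-0.002, 0, 0.0008], "angular": [0, 0, 0]}
  ]
}}

```text
t: 5.95
eef_pos: [0.4831, 0.2143, 0.1073]
tool_rot: [0.19, -0.026, 0.981, 0.005]
contact_force: [-4.1, -3.3, -1.1]
gripper_width: 0.343
grasp_force: 51.4
```

```bash
python3 - <<'E'
from h import *
st();  print(go(anv(-.0475,0,.0120),AY,22)); 
E
```

```text
{'t': 5.95, 'eef_pos': [0.483, 0.214, 0.107], 'contact_force': [-4.139, -3.271, -1.082], 'torque': [-0.634, 1.211, -0.505], 'gripper_width': 0.343, 'grasp_force': 51.431}
(array([ 0.0035,  0.0003, -0.0011]), array([-0.0019, -0.0016, -0.0011]))
```

{"api": "drive_tool", "payload": {
  "deltas": [
    {"gripper": 255, "offset": [-0.0015, 0, 0.0006], "angular": [0, 0, 0]},
    {"gripper": 255, "offset": [-0.003, 0, 0.0012], "angular": [0, 0, 0]},
    {"gripper": 255, "offset": [-0.003, 0, 0.0012], "angular": [0, 0, 0]}
  ]
}}

```text
t: 6.25
eef_pos: [0.4865, 0.2145, 0.1074]
tool_rot: [0.19, -0.026, 0.981, 0.005]
contact_force: [-2.5, -2.3, -3.0]
gripper_width: 0.343
grasp_force: 51.3
```

{"api": "drive_tool", "payload": {
  "deltas": [
    {"gripper": 255, "offset": [-0.0015, 0, 0.0006], "angular": [0, 0, 0]},
    {"gripper": 255, "offset": [-0.003, 0, 0.0012], "angular": [0, 0, 0]},
    {"gripper": 255, "offset": [-0.003, 0, 0.0012], "angular": [0, 0, 0]}
  ]
}}

```text
t: 6.55
eef_pos: [0.4898, 0.2147, 0.1074]
tool_rot: [0.19, -0.026, 0.981, 0.005]
contact_force: [-2.5, -4.6, -2.3]
gripper_width: 0.344
grasp_force: 51.2
```

```bash
python3 - <<'E'
from h import *
st(); print(go(anv(-.0475,0,.0120),AY,22))
m,im=shot("wrist","pics/w4.png"); T=m["cam_to_world"]
p=lambda b:np.round(px(m,anv(0.013,0,0)+(tool()[0]*0)+0),0)
# predicted tail top edge row if bar rigid in the grip (centre = grasp + .0475)
p0,Rm=tool(); g=p0+.054*Rm.as_matrix()[:,2]; Rz=R.from_euler("z",AY,degrees=True)
print("pred tail",[np.round(px(m,g+Rz.apply([-.0175,s,.0135])),1).tolist() for s in(-.015,.015)])
# observed: column profile through line (blue)
b=(im[...,0].astype(int)-im[...,2]>60); ys,xs=np.nonzero(b[200:300,200:320]); print("blue rows",ys.min()+200,ys.max()+200,"cols",xs.min()+200,xs.max()+200)
m3=cv2.imread("pics/w3.png"); b=(m3[...,0].astype(int)-m3[...,2]>60); ys,xs=np.nonzero(b[200:300,200:320]); print("w3 blue rows",ys.min()+200,ys.max()+200)
E
```

```text
{'t': 6.55, 'eef_pos': [0.49, 0.215, 0.107], 'contact_force': [-2.525, -4.615, -2.331], 'torque': [-0.73, 1.175, -0.574], 'gripper_width': 0.344, 'grasp_force': 51.236}
(array([ 0.0098,  0.0002, -0.0036]), array([-0.0018, -0.0012, -0.0013]))
pred tail [[214.1, 271.2], [292.5, 271.2]]
blue rows 273 299 cols 251 262
w3 blue rows 272 299
```

```bash
python3 - <<'E'
from h import *
m,im=shot("side","pics/s5.png"); m2,i2=shot("scene","pics/sc5.png")
for x in(0,.013): print([np.round(px(m,anv(x,y,z)),1).tolist() for y,z in((.025,0),(-.025,0),(.025,-.03))])
a=cv2.resize(im[200:310,140:290],None,fx=5,fy=5,interpolation=cv2.INTER_CUBIC); cv2.imwrite("pics/s5b.png",a)
E
```

```text
[[225.6, 281.2], [227.1, 265.4], [226.3, 288.1]]
[[220.5, 281.1], [222.2, 265.3], [221.3, 288.0]]
```

View pics/s5b.png

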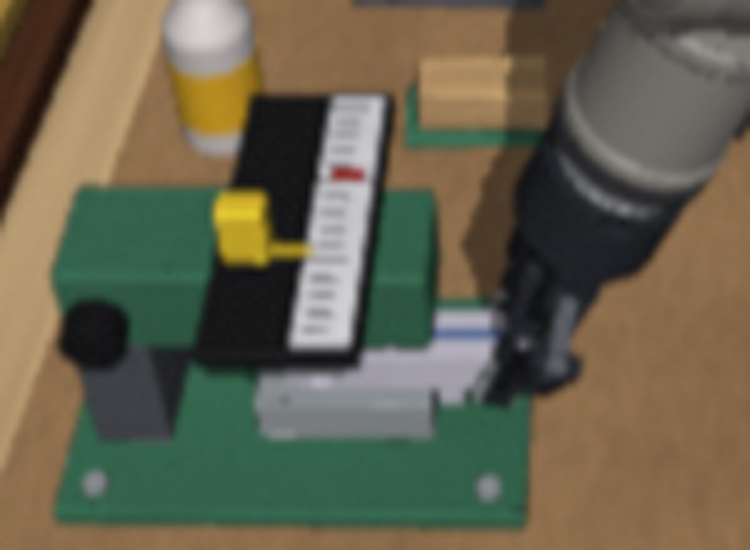

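{"api": "drive_tool", "payload": {
  "deltas": [
    {"gripper": 255, "offset": [-0.0015, 0, 0.0006], "angular": [0, 0, 0]},
    {"gripper": 255, "offset": [-0.003, 0, 0.0012], "angular": [0, 0, 0]},
    {"gripper": 255, "offset": [-0.004, 0, 0.0016], "angular": [0, 0, 0]},
    {"gripper": 255, "offset": [-0.004, 0, 0.0016], "angular": [0, 0, 0]}
  ]
}}

```text
t: 7.1
eef_pos: [0.4934, 0.2153, 0.1073]
tool_rot: [0.19, -0.026, 0.981, 0.005]
contact_force: [-4.7, -3.8, -1.6]
gripper_width: 0.345
grasp_force: 51.5
```

{"api": "drive_tool", "payload": {
  "deltas": [
    {"gripper": 255, "offset": [-0.001, 0, 0.0004], "angular": [0, 0, 0]},
    {"gripper": 255, "offset": [-0.002, 0, 0.0008], "angular": [0, 0, 0]},
    {"gripper": 255, "offset": [-0.002, 0, 0.0008], "angular": [0, 0, 0]}
  ]
}}

```text
t: 7.4
eef_pos: [0.4935, 0.2154, 0.107]
tool_rot: [0.189, -0.027, 0.982, 0.005]
contact_force: [-13.9, -5.7, 6.9]
gripper_width: 0.342
grasp_force: 52.9
```

{"api": "drive_tool", "payload": {
  "deltas": [
    {"gripper": 80, "offset": [0, 0, 0], "angular": [0, 0, 0]},
    {"gripper": 80, "offset": [0, 0, 0], "angular": [0, 0, 0]},
    {"gripper": 80, "offset": [0, 0, -0.03], "angular": [0, 0, 0]},
    {"gripper": 80, "offset": [0, 0, -0.08], "angular": [0, 0, 0]},
    {"gripper": 80, "offset": [0.0, 0, -0.13], "angular": [0, 0, 0]}
  ]
}}

```text
t: 7.9
eef_pos: [0.4476, 0.2146, 0.2299]
tool_rot: [0.19, -0.027, 0.981, 0.006]
contact_force: [1.8, 0.3, 1.8]
gripper_width: 0.686
grasp_force: 0.0
```

```bash
cat >> h.py <<'E'
def rays(ms,uvs):
    A_=[];B_=[]
    for m,(u,v) in zip(ms,uvs):
        o=m["cam_to_world"][:3,3]; d=onplane(m,u,v,0)-o; d/=np.linalg.norm(d); P=np.eye(3)-np.outer(d,d); A_.append(P);B_.append(P@o)
    return np.linalg.lstsq(np.vstack(A_),np.hstack(B_),rcond=None)[0]
def blob(im,kind,roi):
    x0,y0,x1,y1=roi; h=cv2.cvtColor(im[y0:y1,x0:x1],cv2.COLOR_BGR2HSV); H,S,V=[h[...,i].astype(int) for i in range(3)]
    k=(((H<8)|(H>172))&(S>110)&(V>60)) if kind=="red" else ((H>20)&(H<33)&(S>150)&(V>90))
    n,l,s,c=cv2.connectedComponentsWithStats(k.astype(np.uint8)); i=1+np.argmax(s[1:,4]); return c[i]+[x0,y0],s[i]+[x0,y0,0,0,0]
def pm():
    a,ia=shot("scene"); b,ib=shot("side"); out={}
    for k in("red","yellow"):
        ca,sa=blob(ia,k,(320,165,390,200)); cb,sb=blob(ib,k,(180,210,225,275))
        w=rays((a,b),(ca,cb)); out[k]=w
        print(k,np.round(ca,1),sa,np.round(cb,1),sb,np.round(w,4),"anvil axes mm",np.round(R.from_euler("z",-AY,degrees=True).apply(w-A)*1000,1))
E
python3 - <<'E'
from h import *
st(); pm()
E
```

```text
{'t': 7.9, 'eef_pos': [0.448, 0.215, 0.23], 'contact_force': [1.776, 0.32, 1.832], 'torque': [-0.072, 0.311, 0.024], 'gripper_width': 0.686, 'grasp_force': 0.0}
red [343.7 165.6] [341 165   7   3  12] [209.  234.5] [207 234   5   2  10] [0.5692 0.2175 0.2006] anvil axes mm [ 22.1  -1.7 155.6]
yellow [368.2 182.9] [362 177  12  13  93] [189.3 245.7] [183 238  18  15 171] [0.6224 0.2466 0.1793] anvil axes mm [ 76.9  24.5 134.3]
```

```bash
sed -i 's/ca,sa=blob(ia,k,(320,165,390,200))/ca,sa=blob(ia,k,(320,172,390,200))/' h.py; python3 - <<'E'
from h import *
pm(); print(go([.6224,.2466,.26],AY,0), go([.6224,.2466,.189],AY,0))
E
```

```text
red [342.5 183. ] [342 182   2   3   4] [209.  234.5] [207 234   5   2  10] [0.5846 0.1973 0.1677] anvil axes mm [ 36.4 -22.7 122.7]
yellow [368.2 182.9] [362 177  12  13  94] [189.3 245.7] [183 238  18  15 171] [0.6224 0.2465 0.1793] anvil axes mm [ 76.8  24.4 134.3]
(array([-0.1936,  0.023 , -0.0108]), array([0.002 , 0.4953, 0.0005])) (array([-0.1667,  0.0229,  0.0549]), array([0.002 , 0.4953, 0.0005]))
```

{"api": "drive_tool", "payload": {
  "deltas": [
    {"gripper": 80, "offset": [-0.025, 0.005, -0.04], "angular": [0, 0.15, 0]},
    {"gripper": 80, "offset": [-0.07, 0.01, -0.04], "angular": [0, 0.3, 0]},
    {"gripper": 80, "offset": [-0.12, 0.018, -0.03], "angular": [0.002, 0.495, 0]},
    {"gripper": 80, "offset": [-0.165, 0.023, -0.02], "angular": [0.002, 0.495, 0]},
    {"gripper": 80, "offset": [-0.193, 0.023, -0.011], "angular": [0.002, 0.495, 0]}
  ]
}}

```text
t: 8.6
eef_pos: [0.6263, 0.2448, 0.3085]
tool_rot: [-0.003, -0.025, 1.0, -0.0]
contact_force: [0.0, 0.8, -0.3]
gripper_width: 0.685
grasp_force: 0.0
```

{"api": "drive_tool", "payload": {
  "deltas": [
    {"gripper": 80, "offset": [0, 0, 0], "angular": [0, 0, 0]},
    {"gripper": 80, "offset": [0, 0, 0], "angular": [0, 0, 0]}
  ]
}}

```text
t: 8.8
eef_pos: [0.6213, 0.2456, 0.3082]
tool_rot: [-0.004, -0.027, 1.0, -0.001]
contact_force: [-1.1, 0.5, -1.0]
gripper_width: 0.69
grasp_force: 0.0
```

```bash
python3 - <<'E'
from h import *
st(); print(go([.6224,.2466,.189],AY,0)); m,im=shot("wrist","pics/w6.png")
for n,p in(("marker top",[.6224,.2466,.197]),("pointer",[.5846,.1973,.169])):
    print(n,np.round(px(m,p),1))
for k in("yellow","red"):
    try: print(k,blob(im,k,(100,100,420,384)))
    except Exception as e: print(k,e)
E
```

```text
{'t': 8.8, 'eef_pos': [0.621, 0.246, 0.308], 'contact_force': [-1.109, 0.55, -0.979], 'torque': [-0.023, 0.001, 0.009], 'gripper_width': 0.69, 'grasp_force': 0.0}
(array([-0.0017,  0.001 ,  0.0652]), array([-0.0023, -0.0105, -0.0009]))
marker top [256.4 222.7]
pointer [186.4 150.6]
yellow (array([259.53451327, 212.34690265]), array([ 249,  167,   22,   73, 1130]))
red (array([191.42446043, 149.76978417]), array([188, 138,   7,  25, 139]))
```

```bash
python3 - <<'E'
from h import *
m=optics.camera_model("wrist"); im=cv2.imread("pics/w6.png")
h=cv2.cvtColor(im,cv2.COLOR_BGR2HSV).astype(int); k=(h[...,0]>20)&(h[...,0]<33)&(h[...,1]>150)&(h[...,2]>90)
for r in range(165,242,6): xs=np.nonzero(k[r,200:320])[0]+200; print(r,(xs.min(),xs.max(),h[r,int(xs.mean()),2]) if len(xs) else None)
inv=R.from_euler("z",-AY,degrees=True)
for n,u,v,z in(("mark",260,225,.197),("ptr",190,150,.169)): w=onplane(m,u,v,z); print(n,w,inv.apply(w-A)*1000)
E
```

```text
165 None
171 (np.int64(257), np.int64(261), np.int64(255))
177 (np.int64(257), np.int64(261), np.int64(255))
183 (np.int64(257), np.int64(261), np.int64(255))
189 (np.int64(257), np.int64(261), np.int64(255))
195 (np.int64(250), np.int64(269), np.int64(150))
201 (np.int64(250), np.int64(270), np.int64(158))
207 (np.int64(249), np.int64(270), np.int64(158))
213 (np.int64(249), np.int64(270), np.int64(252))
219 (np.int64(249), np.int64(270), np.int64(253))
225 (np.int64(249), np.int64(270), np.int64(179))
231 (np.int64(249), np.int64(270), np.int64(179))
237 (np.int64(250), np.int64(270), np.int64(180))
mark [0.62318874 0.24921676 0.197     ] [ 77.76541153  27.05088092 152.        ]
ptr [0.58331421 0.19981819 0.169     ] [ 35.27781597 -20.11903141 124.        ]
```

{"api": "drive_tool", "payload": {
  "deltas": [
    {"gripper": 80, "offset": [-0.002, 0.0034, 0.03], "angular": [0, -0.01, 0]},
    {"gripper": 80, "offset": [-0.002, 0.0034, 0.062], "angular": [0, -0.01, 0]},
    {"gripper": 80, "offset": [-0.002, 0.0034, 0.062], "angular": [0, -0.01, 0]},
    {"gripper": 255, "offset": [-0.002, 0.0034, 0.062], "angular": [0, -0.01, 0]},
    {"gripper": 255, "offset": [-0.002, 0.0034, 0.062], "angular": [0, -0.01, 0]}
  ],
  "grip_force": 25
}}

```text
t: 9.35
eef_pos: [0.6227, 0.2497, 0.2506]
tool_rot: [0.002, -0.027, 1.0, -0.0]
contact_force: [0.4, -0.9, -0.3]
gripper_width: 0.355
grasp_force: 0.0
```

{"api": "drive_tool", "payload": {
  "deltas": [
    {"gripper": 255, "offset": [0, 0, 0], "angular": [0, 0, 0]},
    {"gripper": 255, "offset": [0, 0, 0], "angular": [0, 0, 0]}
  ]
}}

```text
t: 9.55
eef_pos: [0.623, 0.2494, 0.2506]
tool_rot: [0.002, -0.027, 1.0, -0.0]
contact_force: [-1.4, -1.7, 6.8]
gripper_width: 0.153
grasp_force: 29.1
```

```bash
python3 - <<'E'
from h import *
st(); p,Rm=tool(); print(Rm.as_matrix().round(3)); y=R.from_euler("z",AY,degrees=True).apply([0,-.0472,0]); print(delta(p+y,rot(AY,0)))
E
```

```text
{'t': 9.55, 'eef_pos': [0.623, 0.249, 0.251], 'contact_force': [-1.385, -1.732, 6.794], 'torque': [-0.262, 0.302, 0.072], 'gripper_width': 0.153, 'grasp_force': 29.09}
[[-0.999 -0.054  0.005]
 [-0.054  0.999 -0.   ]
 [-0.005 -0.001 -1.   ]]
(array([-0.    , -0.0472,  0.    ]), array([-0.0009,  0.0062, -0.0006]))
```

{"api": "drive_tool", "payload": {
  "deltas": [
    {"gripper": 255, "offset": [0, -0.012, 0], "angular": [0, 0, 0]},
    {"gripper": 255, "offset": [0, -0.024, 0], "angular": [0, 0, 0]},
    {"gripper": 255, "offset": [0, -0.036, 0], "angular": [0, 0, 0]},
    {"gripper": 255, "offset": [0, -0.047, 0], "angular": [0, 0, 0]},
    {"gripper": 255, "offset": [0, -0.047, 0], "angular": [0, 0, 0]}
  ]
}}

```text
t: 10.05
eef_pos: [0.6259, 0.2002, 0.2506]
tool_rot: [0.002, -0.026, 1.0, -0.001]
contact_force: [-2.2, -1.7, 10.5]
gripper_width: 0.16
grasp_force: 29.5
```

{"api": "drive_tool", "payload": {
  "deltas": [
    {"gripper": 255, "offset": [0, 0, 0], "angular": [0, 0, 0]},
    {"gripper": 255, "offset": [0, 0, 0], "angular": [0, 0, 0]},
    {"gripper": 255, "offset": [0, 0, 0], "angular": [0, 0, 0]}
  ]
}}

```text
t: 10.35
eef_pos: [0.6257, 0.2013, 0.2506]
tool_rot: [0.002, -0.026, 1.0, -0.001]
contact_force: [-2.6, -2.1, 9.9]
gripper_width: 0.158
grasp_force: 29.5
```

```bash
python3 - <<'E'
from h import *
st(); pm()
p,Rm=tool(); print(R.from_euler("z",-AY,degrees=True).apply(p-A)*1000)
E
```

```text
{'t': 10.35, 'eef_pos': [0.626, 0.201, 0.251], 'contact_force': [-2.568, -2.147, 9.875], 'torque': [-0.319, 0.387, 0.04], 'gripper_width': 0.158, 'grasp_force': 29.54}
red [342.8 183.2] [342 182   3   3   5] [209.  234.5] [207 234   5   2  10] [0.5849 0.1975 0.1675] anvil axes mm [ 36.8 -22.5 122.5]
yellow [356.1 189.5] [353 183   6  12  39] [195.8 235.6] [188 234  16   4  40] [0.619  0.209  0.1694] anvil axes mm [ 71.4 -12.9 124.4]
[ 77.7259167  -20.96013325 205.58113281]
```

{"api": "drive_tool", "payload": {
  "deltas": [
    {"gripper": 80, "offset": [0, 0, 0], "angular": [0, 0, 0]},
    {"gripper": 80, "offset": [0, 0, 0], "angular": [0, 0, 0]},
    {"gripper": 80, "offset": [0, 0, -0.03], "angular": [0, 0, 0]},
    {"gripper": 80, "offset": [0, 0, -0.06], "angular": [0, 0, 0]},
    {"gripper": 80, "offset": [0, 0, -0.06], "angular": [0, 0, 0]}
  ]
}}

```text
t: 10.95
eef_pos: [0.6261, 0.2032, 0.3128]
tool_rot: [0.004, -0.027, 1.0, 0.001]
contact_force: [0.4, 1.4, 0.2]
gripper_width: 0.685
grasp_force: 0.0
```

```bash
cat >> h.py <<'E'
def wm():
    m,im=shot("wrist","pics/wm.png"); h=cv2.cvtColor(im,cv2.COLOR_BGR2HSV).astype(int)
    Y=(h[...,0]>20)&(h[...,0]<33)&(h[...,1]>150)&(h[...,2]>90); Rd=((h[...,0]<8)|(h[...,0]>172))&(h[...,1]>110)&(h[...,2]>60)
    inv=R.from_euler("z",-AY,degrees=True)
    for n,k,z,rows in(("tab",Y,.197,range(206,236,6)),("arm",Y,.168,range(166,192,4)),("ptr",Rd,.169,range(138,164,3))):
        for r in rows:
            xs=np.nonzero(k[r,170:320])[0]+170
            if len(xs): print(n,r,xs.min(),xs.max(),"y' of edges",*[np.round(inv.apply(onplane(m,u,r,z)-A)[1]*1000,1) for u in(xs.min()-.5,xs.max()+.5)])
E
python3 - <<'E'
from h import *
st(); wm()
E
```

```text
{'t': 10.95, 'eef_pos': [0.626, 0.203, 0.313], 'contact_force': [0.355, 1.395, 0.165], 'torque': [0.031, -0.039, 0.053], 'gripper_width': 0.685, 'grasp_force': 0.0}
tab 206 243 265 y' of edges -26.7 -12.2
tab 212 243 265 y' of edges -26.7 -12.1
tab 218 244 264 y' of edges -26.2 -12.7
tab 224 244 264 y' of edges -26.2 -12.7
tab 230 245 262 y' of edges -25.6 -14.0
arm 166 252 256 y' of edges -21.3 -17.8
arm 170 252 256 y' of edges -21.4 -17.8
arm 174 252 256 y' of edges -21.4 -17.8
arm 178 252 256 y' of edges -21.4 -17.8
arm 182 252 256 y' of edges -21.4 -17.8
arm 186 245 264 y' of edges -26.4 -12.1
arm 190 245 264 y' of edges -26.4 -12.1
ptr 138 253 255 y' of edges -20.5 -18.5
ptr 141 253 255 y' of edges -20.6 -18.5
ptr 144 253 255 y' of edges -20.6 -18.5
ptr 147 253 255 y' of edges -20.6 -18.5
ptr 150 253 255 y' of edges -20.6 -18.5
ptr 153 252 256 y' of edges -21.3 -17.8
```

```bash
python3 - <<'E'
from h import *
Rm=rot(AY,22); print(delta(np.array([.4476,.2146,.2299]),Rm))
E
```

```text
(array([0.1775, 0.0217, 0.0797]), array([-0.0005, -0.4818, -0.0008]))
```

{"api": "drive_tool", "payload": {
  "deltas": [
    {"gripper": 80, "offset": [0.05, 0.005, -0.01], "angular": [0, -0.15, 0]},
    {"gripper": 80, "offset": [0.1, 0.012, 0.0], "angular": [0, -0.3, 0]},
    {"gripper": 80, "offset": [0.145, 0.018, 0.02], "angular": [0, -0.48, 0]},
    {"gripper": 80, "offset": [0.1775, 0.0217, 0.05], "angular": [0, -0.48, 0]},
    {"gripper": 80, "offset": [0.1775, 0.0217, 0.08], "angular": [0, -0.48, 0]}
  ]
}}

```text
t: 11.5
eef_pos: [0.4414, 0.2129, 0.2267]
tool_rot: [0.188, -0.029, 0.982, 0.003]
contact_force: [2.3, -0.8, 0.5]
gripper_width: 0.687
grasp_force: 0.0
```

{"api": "drive_tool", "payload": {
  "deltas": [
    {"gripper": 80, "offset": [0, 0, 0], "angular": [0, 0, 0]},
    {"gripper": 80, "offset": [0, 0, 0], "angular": [0, 0, 0]},
    {"gripper": 80, "offset": [0, 0, 0], "angular": [0, 0, 0]}
  ]
}}

```text
t: 11.8
eef_pos: [0.448, 0.2147, 0.2293]
tool_rot: [0.189, -0.026, 0.982, 0.005]
contact_force: [0.0, 0.8, 1.0]
gripper_width: 0.688
grasp_force: 0.0
```

```bash
python3 - <<'E'
from h import *
st(); print(delta(np.array([.4935,.2152,.107]),rot(AY,22))); m,im=shot("wrist","pics/w7.png")
h=cv2.cvtColor(im,cv2.COLOR_BGR2HSV).astype(int); b=(h[...,0]>100)&(h[...,0]<130)&(h[...,1]>120)
L=[]
for r in range(150,300,5):
    xs=np.nonzero(b[r,200:330])[0]+200
    if len(xs): w=onplane(m,(xs.min()+xs.max())/2,r,.07); a=R.from_euler("z",-AY,degrees=True).apply(w-A)*1000; print(r,xs.min(),xs.max(),a.round(1))
E
```

```text
{'t': 11.8, 'eef_pos': [0.448, 0.215, 0.229], 'contact_force': [0.05, 0.781, 1.01], 'torque': [-0.054, 0.354, -0.008], 'gripper_width': 0.688, 'grasp_force': 0.0}
(array([ 0.0032, -0.0019,  0.1304]), array([-0.0003, -0.0045, -0.0019]))
175 253 257 [-50.2   2.   25. ]
180 253 257 [-45.3   2.   25. ]
185 253 257 [-40.3   2.   25. ]
190 253 257 [-35.1   1.9  25. ]
195 253 257 [-29.8   1.9  25. ]
200 253 257 [-24.3   1.9  25. ]
205 253 257 [-18.7   1.9  25. ]
210 253 257 [-13.    1.8  25. ]
215 253 257 [-7.1  1.8 25. ]
220 254 257 [-1.   2.2 25. ]
225 254 257 [ 5.3  2.2 25. ]
230 254 257 [11.7  2.2 25. ]
235 254 257 [18.3  2.2 25. ]
240 254 319 [25.2 30.9 25. ]
250 318 318 [39.6 61.9 25. ]
255 318 318 [47.1 62.8 25. ]
265 317 317 [62.8 63.8 25. ]
270 317 317 [71.1 64.8 25. ]
275 318 318 [79.6 66.8 25. ]
285 320 320 [97.6 71.2 25. ]
290 322 322 [107.1  74.6  25. ]
295 323 323 [116.9  77.   25. ]
```

{"api": "drive_tool", "payload": {
  "deltas": [
    {"gripper": 80, "offset": [0.003, -0.001, 0.05], "angular": [0, -0.004, 0]},
    {"gripper": 80, "offset": [0.003, -0.001, 0.1], "angular": [0, -0.004, 0]},
    {"gripper": 80, "offset": [0.003, -0.001, 0.129], "angular": [0, -0.004, 0]},
    {"gripper": 80, "offset": [0.003, -0.001, 0.129], "angular": [0, -0.004, 0]},
    {"gripper": 255, "offset": [0.003, -0.001, 0.129], "angular": [0, -0.004, 0]}
  ],
  "grip_force": 50
}}

```text
t: 12.35
eef_pos: [0.4921, 0.2159, 0.108]
tool_rot: [0.19, -0.026, 0.981, 0.005]
contact_force: [0.1, 0.2, -0.4]
gripper_width: 0.536
grasp_force: 0.0
```

{"api": "drive_tool", "payload": {
  "deltas": [
    {"gripper": 255, "offset": [0, 0, 0], "angular": [0, 0, 0]},
    {"gripper": 255, "offset": [0, 0, 0], "angular": [0, 0, 0]},
    {"gripper": 255, "offset": [0, 0, 0], "angular": [0, 0, 0]}
  ]
}}

```text
t: 12.65
eef_pos: [0.4921, 0.216, 0.1093]
tool_rot: [0.192, -0.026, 0.981, 0.005]
contact_force: [-3.1, -0.1, 9.3]
gripper_width: 0.345
grasp_force: 50.5
```

```bash
python3 - <<'E'
from h import *
st(); p,Rm=tool(); x=R.from_euler("z",AY,degrees=True).apply([1,0,0])
H=np.load("home.npy"); Rh=R.from_quat(H[3:]); print(p,H[:3], Rm.as_euler("ZYX",degrees=True))
print(delta(p-.03*x,Rm),delta(p-.073*x,Rm),delta(p-.073*x+[0,0,.016],Rm)); print("home",delta(H[:3]+[0,0,.022],Rh))
E
```

```text
{'t': 12.65, 'eef_pos': [0.492, 0.216, 0.109], 'contact_force': [-3.123, -0.055, 9.277], 'torque': [-0.138, 0.331, -0.191], 'gripper_width': 0.345, 'grasp_force': 50.536}
[0.49214286 0.21598776 0.10929855] [ 0.45360022 -0.01237883  0.10160943] [-176.9035604    22.10055215 -179.981801  ]
(array([ 0.0278, -0.    , -0.0113]), array([0., 0., 0.])) (array([ 0.0676, -0.    , -0.0275]), array([0., 0., 0.])) (array([ 0.0616, -0.    , -0.0423]), array([0., 0., 0.]))
home (array([ 0.0417, -0.226 , -0.0323]), array([-0.015 ,  0.0016, -0.0465]))
```

{"api": "drive_tool", "payload": {
  "deltas": [
    {"gripper": 255, "offset": [0.014, 0, -0.0065], "angular": [0, 0, 0]},
    {"gripper": 255, "offset": [0.035, 0, -0.0152], "angular": [0, 0, 0]},
    {"gripper": 255, "offset": [0.0676, 0, -0.0275], "angular": [0, 0, 0]},
    {"gripper": 255, "offset": [0.064, 0, -0.034], "angular": [0, 0, 0]},
    {"gripper": 255, "offset": [0.0616, 0, -0.0423], "angular": [0, 0, 0]}
  ]
}}

```text
t: 13.15
eef_pos: [0.4177, 0.2113, 0.1242]
tool_rot: [0.19, -0.027, 0.981, 0.004]
contact_force: [1.0, 0.0, -1.9]
gripper_width: 0.346
grasp_force: 50.5
```

```bash
python3 - <<'E'
from h import *
st(); H=np.load("home.npy"); Rh=R.from_quat(H[3:]); h=np.array([.4522,-.0125,.1043]); print(delta(h+[0,0,.022],Rh))
E
```

```text
{'t': 13.15, 'eef_pos': [0.418, 0.211, 0.124], 'contact_force': [1.025, 0.048, -1.874], 'torque': [0.045, 0.581, 0.009], 'gripper_width': 0.346, 'grasp_force': 50.453}
(array([-0.0211, -0.2254,  0.0067]), array([-0.0162, -0.0026, -0.0441]))
```

{"api": "drive_tool", "payload": {
  "deltas": [
    {"gripper": 255, "offset": [0, -0.045, -0.004], "angular": [-0.016, 0, -0.044]},
    {"gripper": 255, "offset": [-0.004, -0.09, -0.002], "angular": [-0.016, 0, -0.044]},
    {"gripper": 255, "offset": [-0.01, -0.135, 0.001], "angular": [-0.016, 0, -0.044]},
    {"gripper": 255, "offset": [-0.017, -0.18, 0.004], "angular": [-0.016, 0, -0.044]},
    {"gripper": 255, "offset": [-0.021, -0.225, 0.0067], "angular": [-0.016, 0, -0.044]}
  ]
}}

```text
t: 13.65
eef_pos: [0.4534, -0.0137, 0.1267]
tool_rot: [0.191, -0.045, 0.98, 0.007]
contact_force: [0.8, -0.2, -2.3]
gripper_width: 0.344
grasp_force: 50.7
```

{"api": "drive_tool", "payload": {
  "deltas": [
    {"gripper": 255, "offset": [0, 0, 0], "angular": [0, 0, 0]},
    {"gripper": 255, "offset": [0, 0, 0], "angular": [0, 0, 0]},
    {"gripper": 255, "offset": [0, 0, 0], "angular": [0, 0, 0]}
  ]
}}

```text
t: 13.95
eef_pos: [0.4529, -0.0108, 0.1259]
tool_rot: [0.19, -0.045, 0.981, 0.008]
contact_force: [-0.2, 0.1, -1.6]
gripper_width: 0.343
grasp_force: 50.9
```

```bash
python3 - <<'E'
from h import *
st(); H=np.load("home.npy"); Rh=R.from_quat(H[3:]); h=np.array([.4522,-.0125,.1043]); print(delta(h+[0,0,.022],Rh),delta(h+[0,0,.003],Rh),delta(h,Rh))
E
```

```text
{'t': 13.95, 'eef_pos': [0.453, -0.011, 0.126], 'contact_force': [-0.224, 0.081, -1.642], 'torque': [-0.053, 0.645, 0.038], 'gripper_width': 0.343, 'grasp_force': 50.901}
(array([ 0.0006, -0.0016, -0.0006]), array([ 0.0011, -0.0012, -0.0006])) (array([ 0.0077, -0.0016,  0.017 ]), array([ 0.0011, -0.0012, -0.0006])) (array([ 0.0089, -0.0015,  0.0198]), array([ 0.0011, -0.0012, -0.0006]))
```

{"api": "drive_tool", "payload": {
  "deltas": [
    {"gripper": 255, "offset": [0.005, -0.0015, 0.008], "angular": [0, 0, 0]},
    {"gripper": 255, "offset": [0.0085, -0.0015, 0.0167], "angular": [0, 0, 0]},
    {"gripper": 255, "offset": [0.01, -0.0015, 0.0197], "angular": [0, 0, 0]},
    {"gripper": 255, "offset": [0.01, -0.0015, 0.0197], "angular": [0, 0, 0]}
  ]
}}

```text
t: 14.35
eef_pos: [0.4508, -0.0116, 0.1035]
tool_rot: [0.19, -0.047, 0.981, 0.008]
contact_force: [-1.2, 0.5, -0.1]
gripper_width: 0.344
grasp_force: 51.4
```

{"api": "drive_tool", "payload": {
  "deltas": [
    {"gripper": 80, "offset": [0, 0, 0], "angular": [0, 0, 0]},
    {"gripper": 80, "offset": [0, 0, 0], "angular": [0, 0, 0]},
    {"gripper": 80, "offset": [-0.013, 0, -0.032], "angular": [0, 0, 0]},
    {"gripper": 80, "offset": [-0.03, 0, -0.074], "angular": [0, 0, 0]},
    {"gripper": 80, "offset": [-0.045, -0.0, -0.111], "angular": [0, 0, 0]}
  ]
}}

```text
t: 14.85
eef_pos: [0.4527, -0.0183, 0.1543]
tool_rot: [0.19, -0.042, 0.981, 0.0]
contact_force: [-0.3, -0.1, 0.2]
gripper_width: 0.685
grasp_force: 0.0
```

```bash
python3 - <<'E'
from h import *
st(); g=np.array([.517,-.1525,.137]); Rm=rot(3,-10); print(go(g-.09*Rm.as_matrix()[:,2],3,-10))
# master home check by the side camera: blue line
m,im=shot("side"); m2,i2=shot("scene")
for mm,i,roi in((m,im,(220,195,275,225)),(m2,i2,(235,195,285,240))):
  for a in (i,cv2.imread("pics/side0.png" if mm is m else "pics/scene0.png")):
    x0,y0,x1,y1=roi; h=cv2.cvtColor(a[y0:y1,x0:x1],cv2.COLOR_BGR2HSV).astype(int); b=(h[...,0]>105)&(h[...,0]<130)&(h[...,1]>90); ys,xs=np.nonzero(b); print(len(xs),xs.min()+x0,xs.max()+x0,ys.min()+y0,ys.max()+y0,xs.mean()+x0,ys.mean()+y0)
E
```

```text
{'t': 14.85, 'eef_pos': [0.453, -0.018, 0.154], 'contact_force': [-0.324, -0.062, 0.199], 'torque': [-0.011, 0.347, -0.037], 'gripper_width': 0.685, 'grasp_force': 0.0}
(array([-0.1178, -0.1418, -0.0844]), array([-0.0165,  0.7085,  0.0421]))Traceback (most recent call last):
  File "<stdin>", line 7, in <module>
    return umr_minimum(a, axis, None, out, keepdims, initial, where)
ValueError: zero-size array to reduction operation minimum which has no identity
```

{"api": "drive_tool", "payload": {
  "deltas": [
    {"gripper": 80, "offset": [-0.022, -0.01, -0.042], "angular": [0, 0.18, 0]},
    {"gripper": 80, "offset": [-0.06, -0.03, -0.07], "angular": [-0.005, 0.36, 0.01]},
    {"gripper": 80, "offset": [-0.1, -0.06, -0.085], "angular": [-0.01, 0.54, 0.03]},
    {"gripper": 80, "offset": [-0.118, -0.1, -0.085], "angular": [-0.0165, 0.7085, 0.042]},
    {"gripper": 80, "offset": [-0.118, -0.14, -0.085], "angular": [-0.0165, 0.7085, 0.042]}
  ]
}}

```text
t: 15.45
eef_pos: [0.5324, -0.1217, 0.2692]
tool_rot: [-0.05, -0.027, 0.998, -0.009]
contact_force: [2.6, 0.7, -0.4]
gripper_width: 0.685
grasp_force: 0.0
```

{"api": "drive_tool", "payload": {
  "deltas": [
    {"gripper": 80, "offset": [0, 0, 0], "angular": [0, 0, 0]},
    {"gripper": 80, "offset": [0, 0, 0], "angular": [0, 0, 0]},
    {"gripper": 80, "offset": [0, 0, 0], "angular": [0, 0, 0]}
  ]
}}

```text
t: 15.75
eef_pos: [0.5298, -0.1217, 0.2652]
tool_rot: [-0.051, -0.026, 0.998, -0.009]
contact_force: [-0.6, 0.4, -0.1]
gripper_width: 0.684
grasp_force: 0.0
```

```bash
python3 - <<'E'
from h import *
st(); print(bot.get_obs()["q"].round(2) if hasattr(bot.get_obs()["q"],"round") else bot.get_obs()["q"])
g=np.array([.517,-.1525,.137]); Rm=rot(3,-10); print(go(g-.09*Rm.as_matrix()[:,2],3,-10))
m,im=shot("wrist","pics/w8.png"); np.save("w8.npy",m["cam_to_world"]); cv2.imwrite("pics/w8b.png",cv2.resize(im,(800,600),interpolation=cv2.INTER_CUBIC))
m,im=shot("side"); 
for a in (im,cv2.imread("pics/side0.png")):
    x0,y0,x1,y1=(220,195,275,225); h=cv2.cvtColor(a[y0:y1,x0:x1],cv2.COLOR_BGR2HSV).astype(int); b=(h[...,0]>100)&(h[...,0]<130)&(h[...,1]>80); ys,xs=np.nonzero(b); print(len(xs),*( (xs.min()+x0,xs.max()+x0,xs.mean()+x0,ys.mean()+y0,np.polyfit(xs,ys,1)) if len(xs) else ()))
E
```

```text
{'t': 15.75, 'eef_pos': [0.53, -0.122, 0.265], 'contact_force': [-0.574, 0.359, -0.144], 'torque': [0.045, -0.094, 0.011], 'gripper_width': 0.684, 'grasp_force': 0.0}
[ 0.73  0.46 -0.82  1.82  0.38  1.13  1.38]
(array([-0.0092, -0.0303, -0.0142]), array([-0.0186,  0.0923, -0.0024]))
0
0
```

View pics/w8b.png

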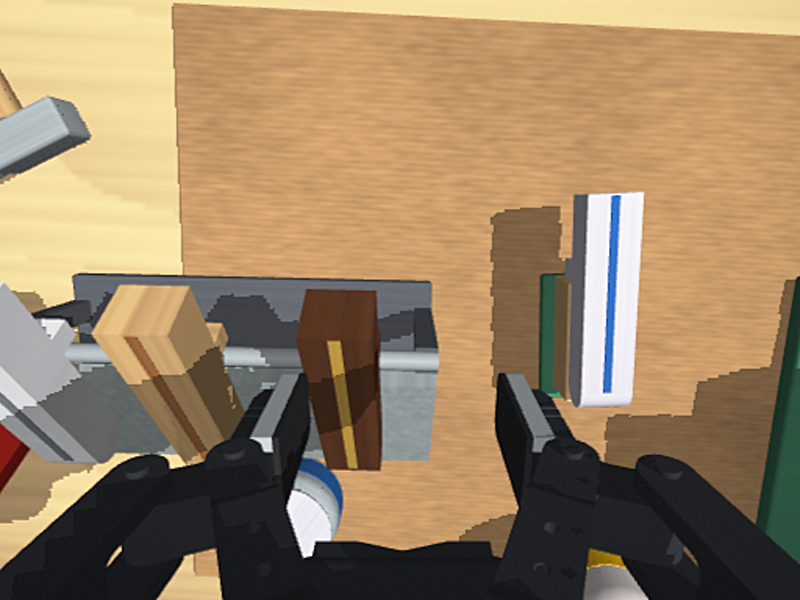

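```bash
python3 - <<'E'
from h import *
m=optics.camera_model("wrist"); m["cam_to_world"]=np.load("w8.npy")
f=lambda x,y,z:onplane(m,x/1.5625-.2,y/1.5625-.2,z)
a,b=f(334,340,.159),f(350,468,.0844); print("dark tail",a,"low",b,"yaw",np.degrees(np.arctan2(b[1]-a[1],b[0]-a[0])))
a2,b2=f(297,338,.159),f(380,338,.159); print("tail corners",a2,b2,np.degrees(np.arctan2(-(b2-a2)[0],(b2-a2)[1])))
r1,r2=f(75,353,.104),f(435,360,.104); print("rail",r1,r2,"yaw",np.degrees(np.arctan2(-(r2-r1)[0],(r2-r1)[1])))
p1,p2=f(75,275,.0),f(430,283,.0); print("base yaw",np.degrees(np.arctan2(-(p2-p1)[0],(p2-p1)[1])))
t,e=f(616,197,.065),f(607,392,.065); print("master",t,e,np.degrees(np.arctan2(e[1]-t[1],e[0]-t[0])))
c1,c2=f(577,195,.065),f(643,192,.065); print(c1,c2)
g1,g2=f(541,275,.004),f(549,396,.004); print("foot",g1,g2,np.degrees(np.arctan2((g2-g1)[1],(g2-g1)[0])))
print(tool()[1].as_euler("ZYX",degrees=True))
E
```

```text
dark tail [ 0.51713843 -0.14899629  0.159     ] low [ 0.61738653 -0.14830725  0.0844    ] yaw 0.39380866324928016
tail corners [ 0.51715932 -0.16345786  0.159     ] [ 0.51529345 -0.13110504  0.159     ] 3.300732063874276
rail [ 0.54903362 -0.28957931  0.104     ] [ 0.54204858 -0.10501232  0.104     ] yaw 2.1673544973645695
base yaw 1.8971390819185994
master [ 0.45569534 -0.00904553  0.065     ] [0.56961559 0.0018827  0.065     ] 5.479546114963337
[ 0.45576802 -0.03051901  0.065     ] [0.45223066 0.00528754 0.065     ]
foot [ 0.51046587 -0.02822628  0.004     ] [ 0.59939965 -0.01242347  0.004     ] 10.07582672197064
[-177.00965252   -5.84320861 -179.16086438]
```

```bash
python3 - <<'E'
from h import *
g=np.array([.522,-.1495,.137]); Rm=rot(2.2,-10); z=Rm.as_matrix()[:,2]; print(go(g-.06*z,2.2,-10),go(g,2.2,-10))
E
```

```text
(array([-0.0124, -0.0278,  0.0156]), array([-0.0211,  0.0925,  0.0167])) (array([-0.0081, -0.0268,  0.0754]), array([-0.0211,  0.0925,  0.0167]))
```

{"api": "drive_tool", "payload": {
  "deltas": [
    {"gripper": 80, "offset": [-0.0124, -0.028, 0.0], "angular": [-0.021, 0.0925, 0.017]},
    {"gripper": 80, "offset": [-0.0124, -0.028, 0.015], "angular": [-0.021, 0.0925, 0.017]},
    {"gripper": 80, "offset": [-0.0124, -0.028, 0.0156], "angular": [-0.021, 0.0925, 0.017]},
    {"gripper": 80, "offset": [-0.0124, -0.028, 0.0156], "angular": [-0.021, 0.0925, 0.017]}
  ]
}}

```text
t: 16.25
eef_pos: [0.5419, -0.149, 0.2496]
tool_rot: [-0.087, -0.019, 0.996, -0.001]
contact_force: [0.1, -0.2, 0.8]
gripper_width: 0.69
grasp_force: 0.0
```

```bash
python3 - <<'E'
from h import *
st(); g=np.array([.522,-.1495,.137]); print(go(g,2.2,-10))
m,im=shot("wrist","pics/w9.png"); h=cv2.cvtColor(im,cv2.COLOR_BGR2HSV).astype(int)
b=(h[...,0]>16)&(h[...,0]<30)&(h[...,1]>110)&(h[...,2]>90)
for r in range(200,320,8):
    xs=np.nonzero(b[r,225:290])[0]+225
    if len(xs)>2: print(r,xs.min(),xs.max(),end="; ")
cx=np.array([.560,-.148,.1106]); Rb=R.from_euler("z",2.2,degrees=True)*R.from_euler("y",35,degrees=True)
for x in(-.065,0,.06): print(px(m,cx+Rb.apply([x,0,.0135])).round(1))
E
```

```text
{'t': 16.25, 'eef_pos': [0.542, -0.149, 0.25], 'contact_force': [0.083, -0.205, 0.76], 'torque': [-0.024, -0.19, -0.031], 'gripper_width': 0.69, 'grasp_force': 0.0}
(array([0.0001, 0.0002, 0.0604]), array([ 0.0019,  0.    , -0.0004]))
224 251 259; 232 251 259; 240 251 259; 248 252 259; 256 252 259; 264 252 259; 272 252 259; 280 252 259; 288 252 259; 296 252 258; 304 252 258; 312 252 258; [254.7 213.4]
[255.  276.7]
[255.2 316.2]
```

{"api": "drive_tool", "payload": {
  "deltas": [
    {"gripper": 80, "offset": [-0.0015, 0, 0.03], "angular": [0, 0, 0]},
    {"gripper": 80, "offset": [-0.0015, 0, 0.06], "angular": [0, 0, 0]},
    {"gripper": 80, "offset": [-0.0015, 0, 0.06], "angular": [0, 0, 0]},
    {"gripper": 255, "offset": [-0.0015, 0, 0.06], "angular": [0, 0, 0]},
    {"gripper": 255, "offset": [-0.0015, 0, 0.06], "angular": [0, 0, 0]}
  ],
  "grip_force": 40
}}

```text
t: 16.8
eef_pos: [0.5351, -0.15, 0.1925]
tool_rot: [-0.085, -0.018, 0.996, -0.001]
contact_force: [0.1, 0.6, 0.1]
gripper_width: 0.354
grasp_force: 0.3
```

{"api": "drive_tool", "payload": {
  "deltas": [
    {"gripper": 255, "offset": [0, 0, 0], "angular": [0, 0, 0]},
    {"gripper": 255, "offset": [0, 0, 0], "angular": [0, 0, 0]}
  ]
}}

```text
t: 17.0
eef_pos: [0.535, -0.1501, 0.1925]
tool_rot: [-0.085, -0.018, 0.996, -0.001]
contact_force: [-1.4, 1.2, 7.8]
gripper_width: 0.345
grasp_force: 41.9
```

```bash
python3 - <<'E'
from h import *
st(); p,Rm=tool(); print(p,Rm.as_euler("ZYX",degrees=True)); np.save("dg.npy",np.r_[p,Rm.as_quat()])
C=np.array([.5435,-.149,.100]); ax=R.from_euler("z",2.2,degrees=True).apply([0,1,0])
for a in(7,14,21,28,35):
    D=R.from_rotvec(-np.radians(a)*ax); print(a,*delta(C+D.apply(p-C),D*Rm))
E
```

```text
{'t': 17.0, 'eef_pos': [0.535, -0.15, 0.193], 'contact_force': [-1.353, 1.201, 7.817], 'torque': [0.186, 0.143, -0.083], 'gripper_width': 0.345, 'grasp_force': 41.875}
[ 0.53502985 -0.15008821  0.1925083 ] [-177.91927892   -9.78419031  179.95353475]
7 [ 0.0108 -0.      0.0036] [-0.0003 -0.1556 -0.0002]
14 [ 0.021  -0.0001  0.0085] [-0.0006 -0.3111 -0.0004]
21 [ 0.0306 -0.0001  0.0146] [-0.001  -0.4667 -0.0005]
28 [ 0.0393 -0.0001  0.0218] [-0.0013 -0.6222 -0.0007]
35 [ 0.0471 -0.0001  0.03  ] [-0.0016 -0.7778 -0.0009]
```

{"api": "drive_tool", "payload": {
  "deltas": [
    {"gripper": 255, "offset": [0.0055, 0, 0.0016], "angular": [0, -0.078, 0]},
    {"gripper": 255, "offset": [0.0108, 0, 0.0036], "angular": [0, -0.1556, 0]},
    {"gripper": 255, "offset": [0.016, 0, 0.006], "angular": [0, -0.233, 0]},
    {"gripper": 255, "offset": [0.021, 0, 0.0085], "angular": [0, -0.311, 0]},
    {"gripper": 255, "offset": [0.021, 0, 0.0085], "angular": [0, -0.311, 0]}
  ]
}}

```text
t: 17.5
eef_pos: [0.5119, -0.1514, 0.1874]
tool_rot: [0.037, -0.018, 0.999, 0.001]
contact_force: [-0.0, 0.8, 3.3]
gripper_width: 0.347
grasp_force: 41.6
```

```bash
python3 - <<'E'
from h import *
st(); d=np.load("dg.npy"); p,Rm=d[:3],R.from_quat(d[3:])
C=np.array([.5435,-.149,.100]); ax=R.from_euler("z",2.2,degrees=True).apply([0,1,0])
for a in(14,21,28,35):
    D=R.from_rotvec(-np.radians(a)*ax); print(a,*delta(C+D.apply(p-C),D*Rm))
E
```

```text
{'t': 17.5, 'eef_pos': [0.512, -0.151, 0.187], 'contact_force': [-0.043, 0.782, 3.296], 'torque': [0.212, 0.117, 0.034], 'gripper_width': 0.347, 'grasp_force': 41.65}
14 [-0.0011  0.0005 -0.0002] [-0.0021  0.0015 -0.0007]
21 [0.0097 0.0004 0.0034] [-0.0024 -0.154  -0.0007]
28 [0.0199 0.0004 0.0082] [-0.0028 -0.3096 -0.0008]
35 [0.0295 0.0004 0.0143] [-0.0031 -0.4651 -0.0008]
```

{"api": "drive_tool", "payload": {
  "deltas": [
    {"gripper": 255, "offset": [0.007, 0, 0.0025], "angular": [-0.002, -0.115, 0]},
    {"gripper": 255, "offset": [0.0145, 0, 0.0056], "angular": [-0.002, -0.23, 0]},
    {"gripper": 255, "offset": [0.022, 0, 0.0095], "angular": [-0.002, -0.345, 0]},
    {"gripper": 255, "offset": [0.0295, 0, 0.0143], "angular": [-0.002, -0.465, 0]},
    {"gripper": 255, "offset": [0.0295, 0, 0.0143], "angular": [-0.002, -0.465, 0]}
  ]
}}

```text
t: 18.0
eef_pos: [0.4814, -0.1522, 0.1693]
tool_rot: [0.216, -0.018, 0.976, 0.005]
contact_force: [-4.6, 1.2, 7.1]
gripper_width: 0.344
grasp_force: 42.5
```

```bash
python3 - <<'E'
from h import *
st(); p,Rm=tool(); print(p,Rm.as_euler("ZYX",degrees=True)); z=np.array([0,0,1]);
m,im=shot("side","pics/s10.png"); 
h=cv2.cvtColor(im,cv2.COLOR_BGR2HSV).astype(int); b=(h[...,2]<110)&(h[...,1]>90)&((h[...,0]<20))&(h[...,2]>25)
n,l,s,c=cv2.connectedComponentsWithStats(b[125:200,190:300].astype(np.uint8)); i=1+np.argmax(s[1:,4]); print(s[i],c[i]); pts=np.column_stack(np.nonzero(l==i)[::-1]).astype(np.float32)+[190,125]; print(cv2.minAreaRect(pts.astype(np.float32)))
# predicted outline if level on the rail
C=np.array([.5435,-.149,.100]); Rz=R.from_euler("z",2.2,degrees=True); cen=C+Rz.apply([.008,0,.0185])
print("pred",[px(m,cen+Rz.apply([x,y,zz])).round(1).tolist() for x,y,zz in((.065,0,.0135),(-.03,0,.0135),(.065,.015,-.0135),(-.012,.015,-.0135))])
up=delta(p+[0,0,.035],Rm); print(up)
E
```

```text
{'t': 18.0, 'eef_pos': [0.481, -0.152, 0.169], 'contact_force': [-4.611, 1.16, 7.121], 'torque': [0.219, 0.543, 0.111], 'gripper_width': 0.344, 'grasp_force': 42.468}
[ 0.48143653 -0.15220059  0.16931128] [-177.93720227   24.94141606  179.905451  ]
[ 30  34  34  17 341] [45.09384164 40.771261  ]
((236.26370239257812, 165.24070739746094), (31.66872215270996, 15.904529571533203), 10.784297943115234)
pred [[218.7, 162.6], [248.1, 163.1], [218.8, 172.1], [242.4, 172.5]]
(array([-0.0135,  0.0003, -0.0318]), array([-0.0008, -0.002 ,  0.0002]))
```

{"api": "drive_tool", "payload": {
  "deltas": [
    {"gripper": 255, "offset": [-0.006, 0, -0.0136], "angular": [0, 0, 0]},
    {"gripper": 255, "offset": [-0.014, 0, -0.032], "angular": [0, 0, 0]},
    {"gripper": 255, "offset": [-0.015, 0, -0.035], "angular": [0, 0, 0]}
  ]
}}

```text
t: 18.35
eef_pos: [0.484, -0.1527, 0.2099]
tool_rot: [0.217, -0.017, 0.976, 0.005]
contact_force: [0.6, 0.6, -0.2]
gripper_width: 0.344
grasp_force: 41.2
```

```bash
python3 - <<'E'
from h import *
st(); p,Rm=tool(); Rn=rot(AY,25)
print(delta(np.array([.465,-.06,.20]),Rn),delta(np.array([.455,0,.19]),Rn))
m,im=shot("wrist","pics/w11.png"); h=cv2.cvtColor(im,cv2.COLOR_BGR2HSV).astype(int)
b=(h[...,0]>16)&(h[...,0]<30)&(h[...,1]>110)&(h[...,2]>70)
for r in range(240,330,5):
    xs=np.nonzero(b[r,225:290])[0]+225
    if len(xs)>2: print(r,xs.min(),xs.max(),end="; ")
z=Rm.as_matrix()[:,2]; g=p+.054*z; Rz=R.from_euler("z",2.2,degrees=True)
for d in(0,5,-5): print(d,[px(m,g+Rz.apply([.0473,0,-.0019])+(Rz*R.from_euler("y",d,degrees=True)).apply([x,0,.0135])).round(1).tolist() for x in(-.065,-.02)])
E
```

```text
{'t': 18.35, 'eef_pos': [0.484, -0.153, 0.21], 'contact_force': [0.618, 0.589, -0.194], 'torque': [-0.021, 0.501, 0.024], 'gripper_width': 0.344, 'grasp_force': 41.189}
(array([0.0185, 0.0933, 0.0025]), array([-0.0076,  0.0016, -0.0217])) (array([0.0298, 0.1536, 0.0084]), array([-0.0076,  0.0016, -0.0217]))
270 251 264; 275 251 263; 280 251 263; 285 251 263; 290 251 263; 295 251 263; 300 251 263; 305 252 263; 310 252 262; 315 252 263; 320 252 262; 325 252 262; 0 [[253.3, 269.9], [254.2, 322.1]]
5 [[253.2, 284.9], [254.2, 326.7]]
-5 [[253.4, 256.1], [254.2, 317.4]]
```

{"api": "drive_tool", "payload": {
  "deltas": [
    {"gripper": 255, "offset": [0.008, 0.045, 0.001], "angular": [-0.007, 0, -0.022]},
    {"gripper": 255, "offset": [0.0185, 0.093, 0.0025], "angular": [-0.007, 0, -0.022]},
    {"gripper": 255, "offset": [0.025, 0.125, 0.006], "angular": [-0.007, 0, -0.022]},
    {"gripper": 255, "offset": [0.03, 0.154, 0.0084], "angular": [-0.007, 0, -0.022]}
  ]
}}

```text
t: 18.8
eef_pos: [0.454, -0.0053, 0.1881]
tool_rot: [0.215, -0.026, 0.976, 0.005]
contact_force: [0.7, -0.1, -0.7]
gripper_width: 0.343
grasp_force: 41.1
```

```bash
python3 - <<'E'
from h import *
st(); Rn=rot(AY,25)
print(delta(np.array([.445,.06,.162]),Rn),delta(np.array([.432,.11,.127]),Rn),delta(np.array([.42,.16,.1195]),Rn))
E
```

```text
{'t': 18.8, 'eef_pos': [0.454, -0.005, 0.188], 'contact_force': [0.664, -0.146, -0.659], 'torque': [0.03, 0.479, -0.04], 'gripper_width': 0.343, 'grasp_force': 41.131}
(array([0.016 , 0.0657, 0.0214]), array([-0.0011, -0.0028, -0.0004])) (array([0.0401, 0.1164, 0.0487]), array([-0.0011, -0.0028, -0.0004])) (array([0.0516, 0.167 , 0.0516]), array([-0.0011, -0.0028, -0.0004]))
```

{"api": "drive_tool", "payload": {
  "deltas": [
    {"gripper": 255, "offset": [0.006, 0.035, 0.006], "angular": [0, 0, 0]},
    {"gripper": 255, "offset": [0.016, 0.064, 0.0214], "angular": [0, 0, 0]},
    {"gripper": 255, "offset": [0.028, 0.09, 0.035], "angular": [0, 0, 0]},
    {"gripper": 255, "offset": [0.04, 0.114, 0.0487], "angular": [0, 0, 0]},
    {"gripper": 255, "offset": [0.04, 0.116, 0.0487], "angular": [0, 0, 0]}
  ]
}}

```text
t: 19.3
eef_pos: [0.4327, 0.1099, 0.127]
tool_rot: [0.217, -0.027, 0.976, 0.005]
contact_force: [-0.3, -0.4, -1.6]
gripper_width: 0.347
grasp_force: 41.1
```

```bash
python3 - <<'E'
from h import *
st(); Rn=rot(AY,25)
print(delta(np.array([.42,.16,.1195]),Rn),go(anv(-.107,0,.0254),AY,25))
E
```

```text
{'t': 19.3, 'eef_pos': [0.433, 0.11, 0.127], 'contact_force': [-0.327, -0.368, -1.645], 'torque': [-0.041, 0.538, 0.027], 'gripper_width': 0.347, 'grasp_force': 41.142}
(array([0.0121, 0.0507, 0.0025]), array([-0.0009,  0.0005,  0.0011])) (array([0.012 , 0.1017, 0.0027]), array([-0.0009,  0.0005,  0.0011]))
```

{"api": "drive_tool", "payload": {
  "deltas": [
    {"gripper": 255, "offset": [0.0121, 0.045, 0.0025], "angular": [0, 0, 0]},
    {"gripper": 255, "offset": [0.0121, 0.085, 0.0025], "angular": [0, 0, 0]},
    {"gripper": 255, "offset": [0.012, 0.1017, 0.0027], "angular": [0, 0, 0]},
    {"gripper": 255, "offset": [0.012, 0.1017, 0.0027], "angular": [0, 0, 0]},
    {"gripper": 255, "offset": [0.012, 0.1017, 0.0027], "angular": [0, 0, 0]}
  ]
}}

```text
t: 19.8
eef_pos: [0.4173, 0.2092, 0.1196]
tool_rot: [0.216, -0.026, 0.976, 0.005]
contact_force: [0.8, -1.1, -0.7]
gripper_width: 0.343
grasp_force: 41.1
```

```bash
python3 - <<'E'
from h import *
st(); print(go(anv(-.107,0,.0254),AY,25)); print(go(anv(-.107,0,.0167),AY,25)); print(go(anv(-.075,0,.0167),AY,25)); print(go(anv(-.042,0,.0160),AY,25))
E
```

```text
{'t': 19.8, 'eef_pos': [0.417, 0.209, 0.12], 'contact_force': [0.76, -1.061, -0.736], 'torque': [-0.075, 0.528, -0.078], 'gripper_width': 0.343, 'grasp_force': 41.119}
(array([-0.0001,  0.0018,  0.0003]), array([-0.0018, -0.0019,  0.0005]))
(array([0.0036, 0.0018, 0.0082]), array([-0.0018, -0.0019,  0.0005]))
(array([-0.0254,  0.0018,  0.0217]), array([-0.0018, -0.0019,  0.0005]))
(array([-0.0551,  0.0018,  0.0362]), array([-0.0018, -0.0019,  0.0005]))
```

{"api": "drive_tool", "payload": {
  "deltas": [
    {"gripper": 255, "offset": [0.0036, 0.002, 0.0082], "angular": [0, 0, 0]},
    {"gripper": 255, "offset": [0.0036, 0.002, 0.0082], "angular": [0, 0, 0]},
    {"gripper": 255, "offset": [-0.012, 0.002, 0.0155], "angular": [0, 0, 0]},
    {"gripper": 255, "offset": [-0.0254, 0.002, 0.0217], "angular": [0, 0, 0]},
    {"gripper": 255, "offset": [-0.0254, 0.002, 0.0217], "angular": [0, 0, 0]}
  ]
}}

```text
t: 20.3
eef_pos: [0.4498, 0.2118, 0.1107]
tool_rot: [0.215, -0.025, 0.976, 0.005]
contact_force: [-1.7, 0.3, -2.0]
gripper_width: 0.343
grasp_force: 41.1
```

```bash
python3 - <<'E'
from h import *
st(); print(go(anv(-.075,0,.0167),AY,25)); print(go(anv(-.042,0,.0160),AY,25))
E
```

```text
{'t': 20.3, 'eef_pos': [0.45, 0.212, 0.111], 'contact_force': [-1.74, 0.257, -2.049], 'torque': [-0.101, 1.189, -0.064], 'gripper_width': 0.343, 'grasp_force': 41.061}
(array([ 0.0004,  0.001 , -0.0001]), array([-0.0025, -0.0031, -0.0034]))
(array([-0.0292,  0.0011,  0.0144]), array([-0.0025, -0.0031, -0.0034]))
```

{"api": "drive_tool", "payload": {
  "deltas": [
    {"gripper": 255, "offset": [-0.01, 0.001, 0.005], "angular": [0, 0, 0]},
    {"gripper": 255, "offset": [-0.02, 0.001, 0.0098], "angular": [0, 0, 0]},
    {"gripper": 255, "offset": [-0.0292, 0.001, 0.0145], "angular": [0, 0, 0]},
    {"gripper": 255, "offset": [-0.0292, 0.001, 0.0145], "angular": [0, 0, 0]}
  ]
}}

```text
t: 20.7
eef_pos: [0.4817, 0.2142, 0.1102]
tool_rot: [0.216, -0.025, 0.976, 0.004]
contact_force: [2.6, -1.8, -3.0]
gripper_width: 0.347
grasp_force: 40.9
```

```bash
python3 - <<'E'
from h import *
st(); print(go(anv(-.0343,0,.0155),AY,25))
E
```

```text
{'t': 20.7, 'eef_pos': [0.482, 0.214, 0.11], 'contact_force': [2.611, -1.823, -3.028], 'torque': [-0.306, 0.614, -0.325], 'gripper_width': 0.347, 'grasp_force': 40.866}
(array([-0.0072,  0.0003,  0.0041]), array([-0.0041, -0.0018, -0.0027]))
```

{"api": "drive_tool", "payload": {
  "deltas": [
    {"gripper": 255, "offset": [-0.003, 0, 0.0014], "angular": [0, 0, 0]},
    {"gripper": 255, "offset": [-0.0055, 0, 0.0026], "angular": [0, 0, 0]},
    {"gripper": 255, "offset": [-0.007, 0, 0.0033], "angular": [0, 0, 0]},
    {"gripper": 255, "offset": [-0.007, 0, 0.0033], "angular": [0, 0, 0]}
  ]
}}

```text
t: 21.1
eef_pos: [0.4878, 0.2148, 0.11]
tool_rot: [0.215, -0.026, 0.976, 0.004]
contact_force: [-7.3, -3.3, 8.4]
gripper_width: 0.345
grasp_force: 42.8
```

{"api": "drive_tool", "payload": {
  "deltas": [
    {"gripper": 255, "offset": [-0.001, 0, 0.0005], "angular": [0, 0, 0]},
    {"gripper": 255, "offset": [-0.002, 0, 0.001], "angular": [0, 0, 0]},
    {"gripper": 255, "offset": [-0.002, 0, 0.001], "angular": [0, 0, 0]}
  ]
}}

```text
t: 21.4
eef_pos: [0.4898, 0.215, 0.11]
tool_rot: [0.215, -0.026, 0.976, 0.004]
contact_force: [-10.8, -4.9, 9.5]
gripper_width: 0.342
grasp_force: 43.1
```

```bash
python3 - <<'E'
from h import *
st(); m,im=shot("wrist","pics/w12.png")
for f in("w11","w12"):
    im=cv2.imread(f"pics/{f}.png"); h=cv2.cvtColor(im,cv2.COLOR_BGR2HSV).astype(int)
    b=(h[...,0]>14)&(h[...,0]<32)&(h[...,1]>90)&(h[...,2]>60); rows=[r for r in range(255,300) if b[r,248:268].sum()>6]; xs=np.nonzero(b[290,225:290])[0]+225; print(f,rows[0],xs.min(),xs.max())
m,im=shot("side","pics/s12.png"); print(px(m,anv(0,.025,0)),px(m,anv(0,.015,-.006)))
sub=im[272:292,215:245]; print(cv2.cvtColor(sub,cv2.COLOR_BGR2GRAY)[::2])
E
```

```text
{'t': 21.4, 'eef_pos': [0.49, 0.215, 0.11], 'contact_force': [-10.798, -4.881, 9.515], 'torque': [-0.75, 1.352, -0.672], 'gripper_width': 0.342, 'grasp_force': 43.145}
w11 268 251 263
w12 268 251 263
[225.55351203 281.19934583] [226.01779473 279.32370171]
[[ 48  47  46  47  46  46  45  46  47  47  46  46  46  46  46  45  46  44
   42  42  54  85 106  81  43  23  21  20  22  20]
 [ 47  47  46  46  46  46  45  45  46  47  46  46  46  46  45  46  45  43
   45  62  93 113  91  54  32  24  19  23  20  23]
 [ 64  64  63  63  59  57  57  57  56  58  56  51  46  45  44  44  45  48
   75 105 109  82  43  23  22  22  23  27  30  30]
 [136 136 136 133 128 127 125 126 125 127 120  83  50  42  41  40  42  59
   96 112  78  40  29  31  31  33  42  50  47  48]
 [148 147 147 147 146 144 142 143 143 144 137  90  55  58  61  61  64  71
   72  72  66  57  48  44  50  55  71  78  77  76]
 [127 128 127 128 127 127 126 127 127 128 121  84  71  77  80  79  80  78
   78  79  80  79  77  77  78  77  79  79  78  77]
 [123 123 123 122 122 123 123 123 123 122 117  89  79  81  81  79  79  79
   80  79  78  79  79  79  79  79  78  79  78  78]
 [119 117 119 117 117 118 116 118 119 119 115 100  85  80  79  78  78  79
   79  80  81  79  79  78  79  78  79  79  78  79]
 [ 87  86  82  79  79  79  81  87  91  92  89  84  80  82  81  81  80  80
   82  81  80  79  79  80  79  80  81  80  80  78]
 [ 81  82  82  81  82  81  82  81  81  81  81  82  82  80  81  81  80  81
   81  80  81  79  80  79  80  80  81  81  80  78]]
```

{"api": "drive_tool", "payload": {
  "deltas": [
    {"gripper": 255, "offset": [-0.001, 0, 0.0005], "angular": [0, 0, 0]},
    {"gripper": 255, "offset": [-0.002, 0, 0.001], "angular": [0, 0, 0]},
    {"gripper": 255, "offset": [-0.002, 0, 0.001], "angular": [0, 0, 0]}
  ]
}}

```text
t: 21.8
eef_pos: [0.4912, 0.2151, 0.11]
tool_rot: [0.215, -0.026, 0.976, 0.004]
contact_force: [-15.3, -6.0, 16.1]
gripper_width: 0.347
grasp_force: 44.1
```

{"api": "drive_tool", "payload": {
  "deltas": [
    {"gripper": 255, "offset": [-0.001, 0, 0.0002], "angular": [0, 0, 0]},
    {"gripper": 255, "offset": [-0.002, 0, 0.0002], "angular": [0, 0, 0]},
    {"gripper": 255, "offset": [-0.002, 0, 0.0002], "angular": [0, 0, 0]}
  ]
}}

```text
t: 22.1
eef_pos: [0.4914, 0.2151, 0.1101]
tool_rot: [0.214, -0.027, 0.977, 0.004]
contact_force: [-21.5, -8.0, 20.1]
gripper_width: 0.343
grasp_force: 44.9
```

```bash
python3 - <<'E'
from h import *
st(); m,im=shot("wrist","pics/w13.png")
h=cv2.cvtColor(im,cv2.COLOR_BGR2HSV).astype(int)
b=(h[...,0]>14)&(h[...,0]<32)&(h[...,1]>90)&(h[...,2]>60); rows=[r for r in range(255,300) if b[r,248:268].sum()>6]; print(rows[0])
E
```

```text
{'t': 22.1, 'eef_pos': [0.491, 0.215, 0.11], 'contact_force': [-21.508, -8.026, 20.117], 'torque': [-1.072, 2.516, -0.863], 'gripper_width': 0.343, 'grasp_force': 44.883}
268
```

{"api": "drive_tool", "payload": {
  "deltas": [
    {"gripper": 255, "offset": [0.0015, 0, -0.0012], "angular": [0, 0, 0]},
    {"gripper": 255, "offset": [0.0015, 0, -0.0012], "angular": [0, 0, 0]},
    {"gripper": 80, "offset": [0.0015, 0, -0.0012], "angular": [0, 0, 0]},
    {"gripper": 80, "offset": [0.0015, 0, -0.0012], "angular": [0, 0, 0]}
  ]
}}

```text
t: 22.55
eef_pos: [0.4942, 0.2169, 0.1116]
tool_rot: [0.216, -0.027, 0.976, 0.006]
contact_force: [0.5, 0.3, -0.2]
gripper_width: 0.666
grasp_force: 0.0
```

{"api": "drive_tool", "payload": {
  "deltas": [
    {"gripper": 80, "offset": [0, 0, -0.03], "angular": [0, 0, 0]},
    {"gripper": 80, "offset": [0, 0, -0.075], "angular": [0, 0, 0]},
    {"gripper": 80, "offset": [0, 0, -0.12], "angular": [0, 0, 0]},
    {"gripper": 80, "offset": [0, 0, -0.12], "angular": [0, 0, 0]},
    {"gripper": 80, "offset": [0, 0, -0.12], "angular": [0, 0, 0]}
  ]
}}

```text
t: 23.05
eef_pos: [0.4441, 0.2143, 0.2215]
tool_rot: [0.218, -0.026, 0.976, 0.006]
contact_force: [0.4, -0.6, -0.4]
gripper_width: 0.687
grasp_force: 0.0
```

```bash
python3 - <<'E'
from h import *
st(); m,im=shot("wrist","pics/w14.png"); inv=R.from_euler("z",-AY,degrees=True)
h=cv2.cvtColor(im,cv2.COLOR_BGR2HSV).astype(int); b=(h[...,0]>14)&(h[...,0]<32)&(h[...,1]>100)&(h[...,2]>60)
P=[]
for r in range(150,260,4):
    xs=np.nonzero(b[r,235:280])[0]+235
    if 3<=len(xs)<=12: P.append((inv.apply(onplane(m,(xs.min()+xs.max())/2,r,.072)-A)*1000)[:2])
P=np.array(P); print(P[[0,len(P)//2,-1]].round(1),"yaw rel",np.degrees(np.polyfit(P[:,0],P[:,1],1)[0])); pm()
# nib gap check
m,im=shot("side","pics/s14.png"); g=cv2.cvtColor(im,cv2.COLOR_BGR2GRAY); print(g[276:284:2,220:245])
E
```

```text
{'t': 23.05, 'eef_pos': [0.444, 0.214, 0.222], 'contact_force': [0.428, -0.551, -0.38], 'torque': [0.009, 0.473, -0.037], 'gripper_width': 0.687, 'grasp_force': 0.0}
[[-47.5   1.5]
 [-12.4   1.8]
 [ 24.6   1.2]] yaw rel -0.11016865541931747
red [346.2 181.8] [345 181   3   3   5] [209.  238.4] [207 238   5   2   8] [0.5829 0.2097 0.1673] anvil axes mm [ 35.4 -10.2 122.3]
yellow [354.3 187.5] [349 181  11  14  92] [189.3 226.2] [180 212  24  26 267] [0.6333 0.193  0.1872] anvil axes mm [ 84.8 -29.7 142.2]
[[ 57  56  57  56  56  55  49  45  44  44  45  45  45  44  46  45  44  42
   42  42  41  42  40  41  40]
 [124 125 124 124 125 117  79  46  41  42  43  57  68  72  72  71  69  66
   66  65  64  64  64  63  63]
 [142 140 141 141 142 135  86  53  57  59  63  71  77  78  78  77  77  79
   79  79  78  78  78  78  77]
 [126 125 124 125 126 119  83  70  77  78  77  79  78  78  78  77  78  78
   78  79  78  77  77  77  76]]
```

```bash
python3 -c "
from station import bot
print(bot.hand_in())"
```

```text
the job is handed in; nothing more can be done
None
```

The job is handed in at about 23 s of the 72 s allowed. The master set the zero marker, in line with the pointer to within about 0.3 mm. It is back on its cradle about 1 mm from where it started. The dark sample was swung level on the rail and left under the roller, square to about 0.1°, nib against the anvil, about 1.5 mm off the anvil's centreline. Nothing else showed a contact, though I did not check the marker again afterwards.

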